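# Step the spacer gauge along the setting plate

### The job

On the white setting plate two black support bars must be spaced evenly from the green fence, ready to carry gears. Hold the blue-handled spacer gauge and set it down astride the bar nearer the fence, draw that bar towards the fence until the gauge's spacer foot just closes the gap; then lift, step over to the other bar and draw it up behind the first in the same way without shoving the first along. Finish by standing the gauge upright on the table, clear of the plate, leaving both bars flat on the plate and parallel to the fence.

Things in the scene. Friction and masses are not known exactly. Their poses are not given: they have to be found in the camera images.
- plate: White plate fixed to the table, 150 (x) x 260 (y) x 12 mm thick; origin at the centre of its underside; its y axis runs along the row. The green fence is a fixed part of it: over the full 150 mm in x, y = -125 to -105 mm, 24 mm above the plate's top; its face towards the bars is at y = -105 mm.
- bar_near: Black bar loose on the plate, the one nearer the fence: 110 (x) x 14 (y) x 22 mm high, 0.2 to 0.33 kg, slides under 1 to 4 N. Origin at the centre of its underside, x along its length, +y away from the fence. Starts 62 to 85 mm from the fence, within about 4 degrees of parallel to it.
- bar_far: The identical black bar farther from the fence, same size and axes. Starts at least 60 mm beyond the first bar.
- gauge: BLUE-handled gauge (not the orange), about 0.25 kg, stands on two feet: an aluminium U upside down, 36 mm in x. Origin: level of the soles, mid-slot. Spacer foot y -39 to -13 mm, heel y +13 to +23, both 32 mm high; slot between takes a bar, 6 mm spare each side. Handle 36 (x) x 24 (y), z 42 to 90, at y -8. Use: spacer foot on the fence side. Starts turned under 25 degrees from the robot's axes.

How it is judged:
By the outcome, as a careful person would: the job done as asked, in the order asked, and still so for the second after the job is handed in, with the robot touching nothing.
It also fails if it takes over 54 s, if anything falls off the work surface, if the arm or the gripper's body presses on something with over 40 N, if the wrist force passes 120 N, or if a joint passes its speed limit or range.

### The arm

A 6-joint arm with a two-finger parallel gripper is mounted at the origin on the work surface. World frame = base frame: x ahead of the robot, y to its left, z up, the work surface at z = 0. Lengths are in m, angles in rad, forces in N, time in s.
With the tool pointing down it reaches from about 0.425 to 0.95 m from the base axis. Payload 3.5 kg.
Tool frame: the origin (TCP) lies on the mounting face of the last link; the fingertips stand 173 mm ahead of it and the grasp point (between the pads) lies 155 mm ahead of it; z points along the fingers, x is the direction in which the jaws open and shut, and the axes are right-handed (so a half turn about z gives the same grasp; the last joint's range is limited). The gripper opens to 85 mm and grips with 20 to 120 N. Pads are 22 mm wide; open, the fingers measure 114 mm over their backs; the gripper's body (76 mm by 85 mm) begins 54 mm behind the grasp point. The pads swing forward as they close: fully open they stand 13 mm farther back than shut.
Start: joints at [1.165, 0.286, 1.577, -0, 1.279, -0.15], TCP at [0.171, 0.653, 0.405] pointing down, gripper open.
Joint ranges: [-2.77, 2.77], [-0.9, 2.22], [0.21, 2.48], [-1.53, 4.67], [0.24, 2.81], [-2.84, 2.84]. Speed limits (rad/s): [2.79, 2.79, 3.14, 3.14, 3.14, 3.14].

### API

Orientations are given as a unit quaternion [x, y, z, w].
In Python, from plant import get_state, read_camera, sign_off gives the robot as it stands.
- The arm moves only by the shell command python3 -m jog 'ROWS' [FORCE]. ROWS is JSON, a list of rows, each an object of numbers: "grip": the closure, from 0 (fully open) to 1 (shut); "x", "y", "z": the shift along the tool's x, y, z in mm; "rx", "ry", "rz": the turn, a rotation vector about the tool's x, y, z in degrees. A call has 1 to 8 rows; each row shifts and turns the commanded pose from where the row before left it, along the tool's axes as they then stand; what a row does not reach is not made up. A row lasts 1/12 s, in which the tool goes at most 41.7 mm and 7.16 degrees, less where a joint would pass 70% of its speed; a pose out of reach is approached as far as the arm can. A call with a gripper value outside its range is refused whole. The fingers move at their own pace and stop on an object; FORCE is the grip in N (left out, the last holds). Time passes only in rows, so rows that do not move let the fingers close. It gives the time, the measured TCP pose, the force and the opening at its end, in the units of the state.
- get_state(): the state, without advancing time (a new reading comes with each control period).
- read_camera(name): name is "side" or "top" or "wrist"; returns a dict with "frame" (480x640x3 uint8, red, green, blue), "intrinsics" (3x3 intrinsics, pixels), "R" (3x3) and "t" (3): a world point X has camera coordinates R X + t. Camera axes: x right, y down, z forward; pixel columns grow to the right and rows downward; lengths in m; the calibration is good to about 2 mm. A picture is of the moment at which its call begins. There is no depth.
- sign_off(): hands the job in, once; it reports no verdict.
The state is a dict: "time": time; "qpos": joint angles; "dq": joint speeds; "joint_efforts": joint torques, N m; "eef_pos": TCP position; "tcp_rot": TCP orientation; "contact_force": force on the tool from outside, world axes, zero at the start; "wrist_torque": the same for the moment, N m; "opening": opening from 0.0 (shut) to 1.0 (fully open).
Only numpy, scipy, OpenCV 4.12 (cv2) and the standard library are available. Lean on these libraries where they do the work, as an engineer would, in place of code of your own. Each camera call takes 0.05 s, during which the arm holds its last target.

## Working session

There is one attempt and no reset: what is moved stays moved. The work goes in short steps, Python scripts to look and compute and a shell command to move; the robot and the scene stay as the last step left them, time stands still between calls to the robot, and variables do not carry over. Pictures are saved under pics/ and viewed, and the job is handed in when it is done.

```bash
mkdir -p pics; ls
python3 - <<'E'
from plant import get_state, read_camera
import cv2, numpy as np, pickle
s=get_state(); print(s)
d={}
for n in ["side","top","wrist"]:
    c=read_camera(n); d[n]=c
    cv2.imwrite(f"pics/{n}0.png",c["frame"][:,:,::-1])
    print(n,np.array(c["intrinsics"]).tolist(),np.round(c["R"],4).tolist(),np.round(c["t"],4).tolist())
pickle.dump(d,open("c0.pkl","wb"))
E
```

```text
pics
{'time': 0.0, 'qpos': array([ 1.16501191e+00,  2.87171216e-01,  1.57815698e+00,  1.22669290e-05,
        1.27861185e+00, -1.49985857e-01]), 'dq': array([ 0.00041829, -0.00216538,  0.00030489,  0.00111242, -0.00016542,
       -0.00053401]), 'joint_efforts': array([-9.02037991e-04, -4.05973184e+01, -2.92632347e+01, -1.71368324e-04,
        5.79935586e-03, -3.41493660e-06]), 'eef_pos': array([0.17064917, 0.6528156 , 0.40335384]), 'tcp_rot': array([ 7.91523773e-01,  6.11137251e-01, -1.02861140e-03,  5.65290665e-04]), 'contact_force': array([-0.41478978, -0.01942702, -0.80092545]), 'wrist_torque': array([0.01674233, 0.02496362, 0.0413178 ]), 'opening': 0.9997115685208097}
side [[554.3431180263841, 0.0, 320.048129692254], [0.0, 554.3431180263841, 236.66986658917497], [0.0, 0.0, 1.0]] [[0.9855, -0.1699, -0.0016], [-0.1286, -0.7401, -0.6601], [0.1109, 0.6507, -0.7512]] [-0.4684, 0.0882, 1.0205]
top [[581.2112135848208, 0.0, 322.5645574931547], [0.0, 581.2112135848208, 230.8505072423457], [0.0, 0.0, 1.0]] [[-0.0236, -0.9995, -0.019], [-0.9803, 0.0268, -0.1955], [0.1959, 0.014, -0.9805]] [0.0144, 0.4905, 0.9864]
wrist [[409.36648920067836, 0.0, 324.1156600784286], [0.0, 409.36648920067836, 238.72701702598664], [0.0, 0.0, 1.0]] [[0.2538, 0.9673, -0.0016], [0.9211, -0.2412, 0.3055], [0.2951, -0.079, -0.9522]] [-0.6737, -0.04, 0.3801]
```

View pics/side0.png

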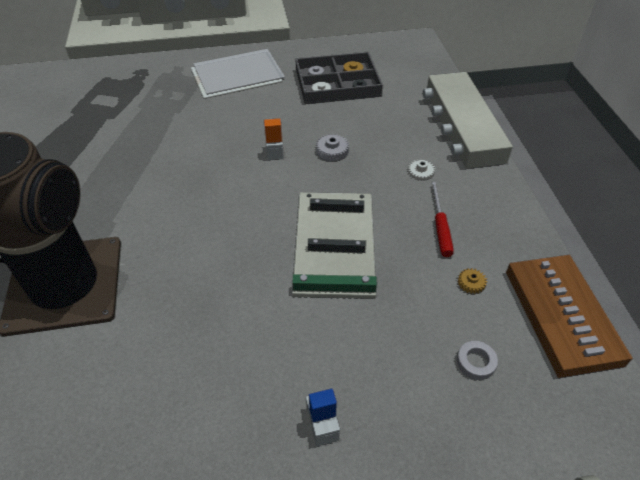

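View pics/top0.png

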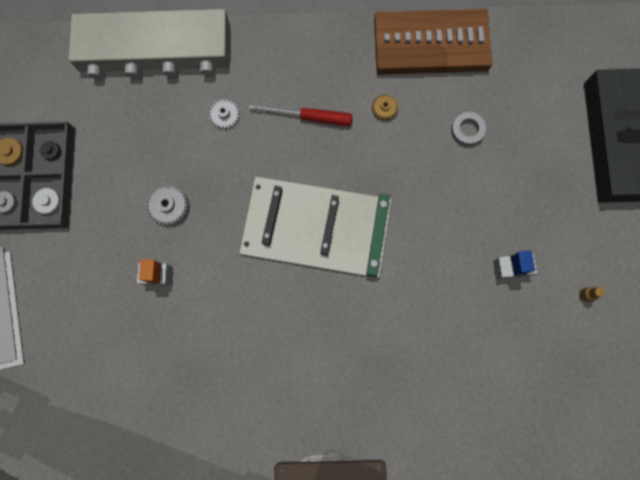

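View pics/wrist0.png

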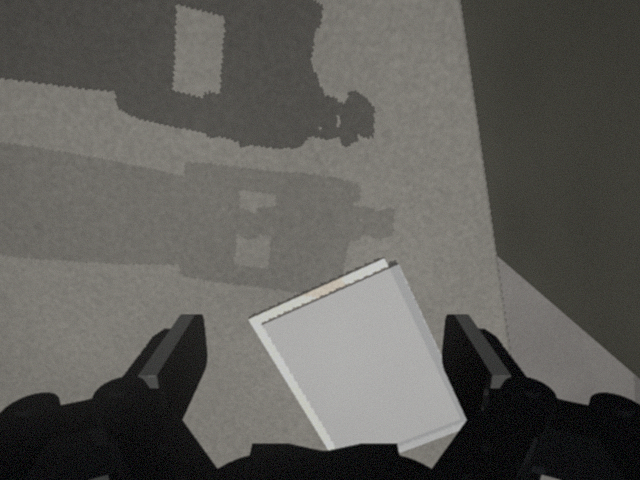

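```bash
cat > h.py <<'E'
import cv2,numpy as np,pickle
def crop(c,x0,y0,w,h,k,fn):
    f=c["frame"][y0:y0+h,x0:x0+w,::-1]; cv2.imwrite(fn,cv2.resize(f,None,fx=k,fy=k,interpolation=cv2.INTER_CUBIC))
def ray(c,u,v,z):
    K=np.array(c["intrinsics"]);R=np.array(c["R"]);t=np.array(c["t"])
    d=R.T@np.linalg.solve(K,[u,v,1.]);o=-R.T@t
    return o+d*(z-o[2])/d[2]
def proj(c,P):
    P=np.atleast_2d(P);q=P@np.array(c["R"]).T+np.array(c["t"]);q=q@np.array(c["intrinsics"]).T
    return q[:,:2]/q[:,2:]
E
python3 - <<'E'
from h import *
d=pickle.load(open("c0.pkl","rb"))
for n in d: print(n,-np.array(d[n]["R"]).T@d[n]["t"])
crop(d["top"],235,170,165,115,4.8,"pics/tp.png")
crop(d["top"],480,230,80,60,9,"pics/tg.png")
crop(d["side"],285,180,100,125,4.8,"pics/sp.png")
crop(d["side"],290,375,70,75,8,"pics/sg.png")
E
```

```text
side [ 0.35970242 -0.67831281  0.82409333]
top [ 0.2879927  -0.0126618   1.06333469]
wrist [0.09565212 0.67202383 0.37302837]
```

View pics/tp.png

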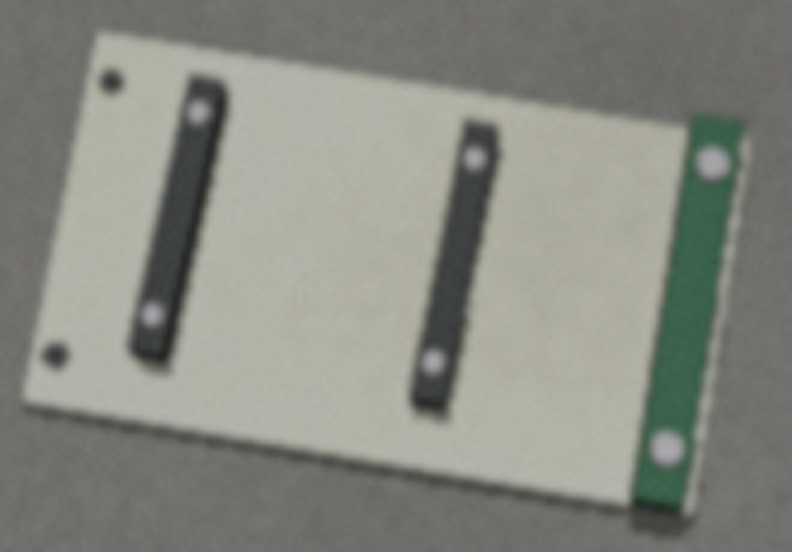

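View pics/tg.png

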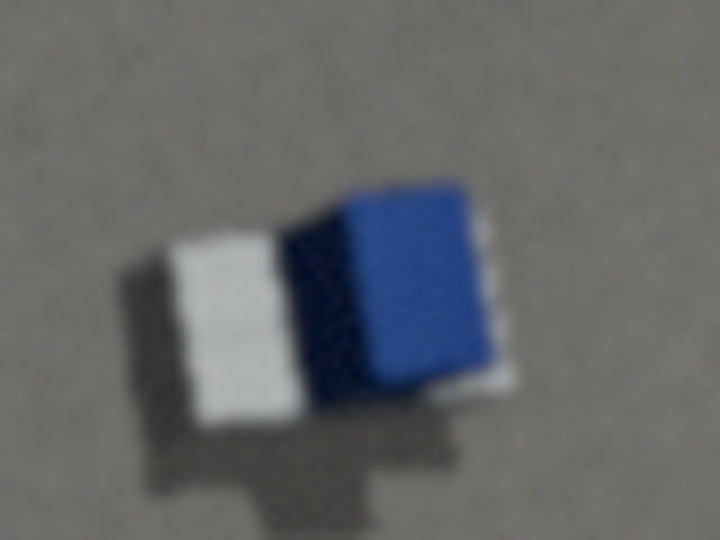

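View pics/sp.png

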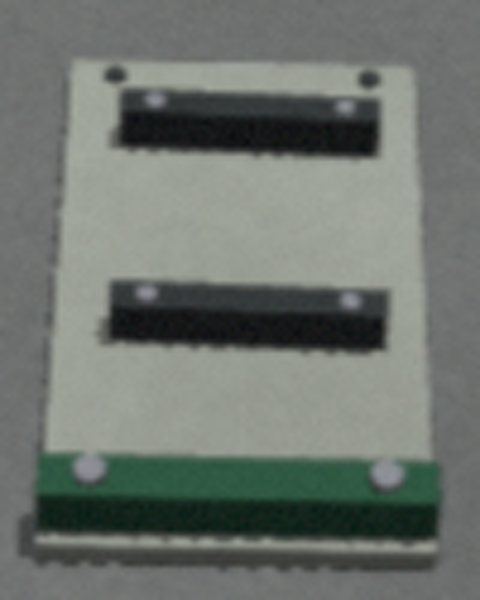

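View pics/sg.png

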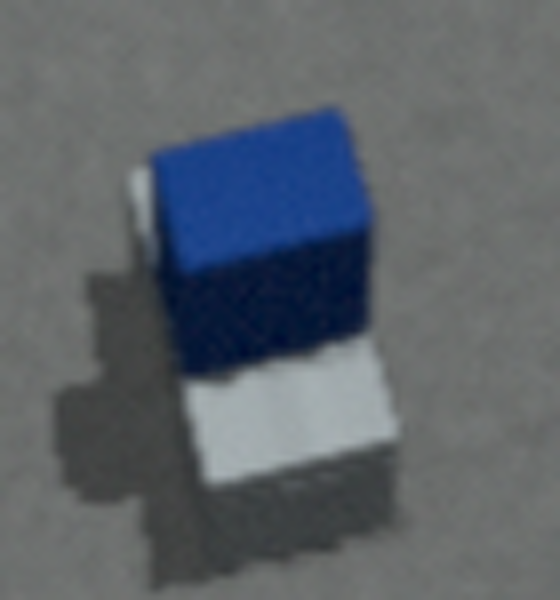

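```bash
cat > fit0.py <<'E'
from h import *
from scipy.optimize import least_squares
d=pickle.load(open("c0.pkl","rb")); T,S=d["top"],d["side"]
def pk(off,k,L): return [((u+.5)/k-.5+off[0],(v+.5)/k-.5+off[1]) for u,v in L]
tp=lambda *L: pk((235,170),4.8,L); sp=lambda *L: pk((285,180),4.8,L)
tg=lambda *L: pk((480,230),9,L); sg=lambda *L: pk((290,375),8,L)
def fit(obs,x0,name):
    # obs: (cam, [px], [local mm pts])
    def W(p,loc):
        c,s=np.cos(p[2]),np.sin(p[2]);l=np.array(loc)/1000.
        return np.c_[p[0]+c*l[:,0]-s*l[:,1],p[1]+s*l[:,0]+c*l[:,1],l[:,2]]
    f=lambda p:np.concatenate([(proj(c,W(p,l))-np.array(x)).ravel() for c,x,l in obs])
    r=least_squares(f,x0,loss='soft_l1'); print(name,np.round(r.x[:2]*1000,1),round(np.degrees(r.x[2]),2)); print(np.round(f(r.x).reshape(-1,2),1).tolist()); return r.x
P=fit([(T,tp((98,32),(22,403),(692,115),(745,118),(683,505),(632,500)),[(75,130,12),(-75,130,12),(75,-105,36),(75,-125,36),(-75,-125,36),(-75,-105,36)]),
 (S,sp((72,62),(413,68),(38,457),(38,495),(440,462),(440,502)),[(-75,130,12),(75,130,12),(-75,-105,36),(-75,-125,36),(75,-105,36),(75,-125,36)])],[.35,0,-.1],"plate")
def bar(t,s,n):
    a,b=[np.array([ (ray(c,*p[0],.0355)[:2]),(ray(c,*p[1],.0355)[:2])]) for c,p in ((T,t),(S,s))]
    for q in (a,b):
        print(n,np.round(q*1000,1).tolist(),"len",np.linalg.norm(q[0]-q[1])*1e3,"yaw",np.degrees(np.arctan2(*(q[0]-q[1])[::-1])))
        R=np.array([[np.cos(P[2]),np.sin(P[2])],[-np.sin(P[2]),np.cos(P[2])]])
        print("  in plate",np.round((q-P[:2])@R.T*1000,1).tolist())
bar(tp((474,158),(432,361)),sp((350,301),(147,293)),"near")
bar(tp((198,111),(152,315)),sp((345,107),(155,100)),"far")
G=fit([(T,tg((345,193),(463,185),(493,362),(383,385),(170,247),(200,425),(517,385)),[(18,12,90),(18,-12,90),(-18,-12,90),(-18,12,90),(18,31,42),(-18,31,42),(-18,-31,42)]),
 (S,sg((152,157),(340,108),(372,210),(182,272),(210,485),(397,437)),[(-18,12,90),(18,12,90),(18,-12,90),(-18,-12,90),(-18,-31,42),(18,-31,42)])],[.25,-.35,.1],"gauge handle centre")
E
python3 fit0.py
```

```text
plate [507.2  14.5] -11.21
[[-0.1, 0.2], [-0.1, 0.5], [0.6, -0.3], [0.4, 0.8], [0.7, 1.0], [0.2, 0.2], [0.1, -0.9], [0.5, -1.0], [0.3, -1.2], [-0.4, -0.1], [0.6, -0.7], [1.0, 0.1]]
near [[545.4, -18.8], [467.7, -1.0]] len 79.70411097265126 yaw -12.919911239335143
  in plate [[44.0, -25.2], [-35.7, -22.8]]
near [[543.1, -21.1], [465.5, -3.5]] len 79.507970379909 yaw -12.84159962301288
  in plate [[42.1, -27.9], [-37.3, -25.7]]
far [[566.8, 85.9], [488.1, 103.8]] len 80.75960422886224 yaw -12.830593928555217
  in plate [[44.6, 81.7], [-36.1, 83.9]]
far [[563.9, 83.7], [486.4, 101.4]] len 79.4534882786591 yaw -12.848549495335586
  in plate [[42.1, 79.0], [-37.3, 81.2]]
gauge handle centre [ 420.9 -339.7] 4.77
[[-0.4, 0.6], [0.6, -0.0], [1.1, 1.4], [-0.9, 0.4], [-0.1, 0.1], [0.0, 0.6], [-0.1, 1.2], [-0.2, -1.3], [0.9, -1.1], [1.4, 1.6], [0.2, 0.1], [0.3, 0.1], [1.2, -0.1]]
```

```bash
cat > plan.py <<'E'
import sys,numpy as np,math,json
from scipy.spatial.transform import Rotation as Ro
from plant import get_state
# usage: x y z(mm, TCP) yaw_deg [maxstep]
def down(yaw):
    a=math.radians(yaw); x=[math.cos(a),math.sin(a),0]; y=[math.sin(a),-math.cos(a),0]
    return Ro.from_matrix(np.c_[x,y,[0,0,-1]])
s=get_state()
R=Ro.from_quat(s["tcp_rot"]); p=np.array(s["eef_pos"])*1000
xa=R.as_matrix()[:,0]; print("now",np.round(p,1),"yaw",round(math.degrees(math.atan2(xa[1],xa[0])),2),"tilt",np.round(R.as_matrix()[:2,2],4),"F",np.round(s["contact_force"],1),"open",round(s["opening"],3),"t",round(s["time"],2))
if len(sys.argv)>4:
    t=np.array([float(v) for v in sys.argv[1:4]]); Rt=down(float(sys.argv[4])); ms=float(sys.argv[5]) if len(sys.argv)>5 else 40
    rv=(R.inv()*Rt).as_rotvec(degrees=True)
    n=max(1,math.ceil(np.linalg.norm(t-p)/ms),math.ceil(np.linalg.norm(rv)/7.0)); rows=[]
    c=p.copy()
    for i in range(n):
        w=p+(t-p)*(i+1)/n-c; l=R.inv().apply(w); l=np.round(l,0 if ms>6 else 1); c=c+R.apply(l)
        r=np.round((R.inv()*Rt).as_rotvec(degrees=True)/(n-i),1)
        row={k:float(v) for k,v in zip(["x","y","z","rx","ry","rz"],[*l,*r]) if v}
        R=R*Ro.from_rotvec(r,degrees=True); rows.append(row)
    for i in range(0,n,8): print(json.dumps(rows[i:i+8]).replace(" ",""))
E
python3 plan.py 480 350 400 30
```

```text
now [170.7 652.9 403.6] yaw 75.34 tilt [-0.0007 -0.0017] F [-0.1  1.2  0.2] open 1.0 t 0.15
[{"x":-20.0,"y":34.0,"rz":4.1},{"x":-17.0,"y":36.0,"z":1.0,"rz":4.1},{"x":-14.0,"y":36.0,"rz":4.1},{"x":-12.0,"y":38.0,"rz":4.1},{"x":-9.0,"y":38.0,"z":1.0,"rz":4.1},{"x":-6.0,"y":39.0,"rz":4.1},{"x":-4.0,"y":39.0,"z":1.0,"rz":4.1},{"y":39.0,"rz":4.2}]
[{"x":2.0,"y":40.0,"rz":4.1},{"x":5.0,"y":39.0,"z":1.0,"rz":4.2},{"x":7.0,"y":38.0,"rx":0.1,"ry":0.1,"rz":4.1}]
```

```bash
python3 -m jog '[{"x":-20,"y":34,"rz":4},{"x":-17,"y":36,"rz":4},{"x":-14,"y":36,"rz":4},{"x":-12,"y":38,"rz":4},{"x":-9,"y":38,"rz":4},{"x":-6,"y":39,"rz":4},{"x":-4,"y":39,"rz":4},{"y":39,"rz":4}]'
python3 -m jog '[{"x":2,"y":40,"rz":4},{"x":5,"y":39,"rz":4},{"x":7,"y":38,"rz":4}]'
python3 plan.py 525 -335 260 -85.2
```

```text
now [170.7 652.9 403.6] yaw 75.34 tilt [-0.0007 -0.0017] F [-0.1  1.2  0.2] open 1.0 t 0.15
[{"x":-32.0,"y":22.0,"z":5.0,"rz":5.9},{"x":-30.0,"y":25.0,"z":6.0,"rz":5.9},{"x":-27.0,"y":28.0,"z":5.0,"rz":5.9},{"x":-23.0,"y":31.0,"z":5.0,"rz":6.0},{"x":-21.0,"y":33.0,"z":6.0,"rz":5.9},{"x":-17.0,"y":35.0,"z":5.0,"rz":6.0},{"x":-13.0,"y":36.0,"z":6.0,"rz":5.9},{"x":-10.0,"y":38.0,"z":5.0,"rz":6.0}]
[{"x":-5.0,"y":38.0,"z":5.0,"rz":5.9},{"x":-2.0,"y":39.0,"z":6.0,"rz":6.0},{"x":3.0,"y":39.0,"z":5.0,"rz":5.9},{"x":6.0,"y":38.0,"z":5.0,"rz":6.0},{"x":11.0,"y":38.0,"z":6.0,"rz":5.9},{"x":14.0,"y":36.0,"z":5.0,"rz":6.0},{"x":18.0,"y":34.0,"z":6.0,"rz":5.9},{"x":22.0,"y":33.0,"z":5.0,"rz":6.0}]
[{"x":24.0,"y":30.0,"z":5.0,"rz":5.9},{"x":28.0,"y":27.0,"z":6.0,"rz":6.0},{"x":30.0,"y":24.0,"z":5.0,"rz":5.9},{"x":33.0,"y":21.0,"z":5.0,"rz":6.0},{"x":35.0,"y":18.0,"z":6.0,"rz":5.9},{"x":36.0,"y":13.0,"z":5.0,"rz":6.0},{"x":38.0,"y":10.0,"z":6.0,"rz":5.9},{"x":38.0,"y":6.0,"z":5.0,"rz":6.0}]
[{"x":39.0,"y":2.0,"z":5.0,"rz":5.9},{"x":39.0,"y":-2.0,"z":6.0,"rz":6.0},{"x":38.0,"y":-6.0,"z":5.0,"rx":0.1,"ry":-0.1,"rz":5.9}]$[0]: bad value
$[0]: bad value
```

```bash
python3 -m jog '[{"grip":0,"x":-20,"y":34,"z":0,"rx":0,"ry":0,"rz":4}]'
```

```text
time: 0.23
eef_pos: [0.1954, 0.6271, 0.4039]
tcp_rot: [0.811, 0.585, -0.001, -0.001]
contact_force: [1.2, -1.1, 0.4]
opening: 1.0
```

```bash
python3 -m jog '[{"grip":0,"x":-17,"y":36,"rz":4}]'
```

```text
$[0]: bad value
```

```bash
sed -i 's/row={k:float(v).*$/row={"grip":G,**{k:(int(v) if v==int(v) else float(v)) for k,v in zip(["x","y","z","rx","ry","rz"],[*l,*r])}}/; s/^s=get_state()/G=float(sys.argv[6]) if len(sys.argv)>6 else 0\ns=get_state()/' plan.py; python3 plan.py 480 350 400 30 40
```

```text
now [195.4 627.1 403.9] yaw 71.6 tilt [-0.0024  0.0014] F [ 1.2 -1.1  0.4] open 1.0 t 0.23
[{"grip":0,"x":-17,"y":36,"z":0,"rx":0,"ry":0,"rz":4.2},{"grip":0,"x":-15,"y":37,"z":1,"rx":0,"ry":0,"rz":4.2},{"grip":0,"x":-12,"y":38,"z":0,"rx":0,"ry":0,"rz":4.1},{"grip":0,"x":-9,"y":38,"z":0,"rx":0,"ry":0,"rz":4.2},{"grip":0,"x":-6,"y":39,"z":0,"rx":0,"ry":0,"rz":4.1},{"grip":0,"x":-4,"y":40,"z":1,"rx":0,"ry":0,"rz":4.2},{"grip":0,"x":0,"y":40,"z":0,"rx":0,"ry":0,"rz":4.1},{"grip":0,"x":2,"y":39,"z":0,"rx":0,"ry":0,"rz":4.2}]
[{"grip":0,"x":5,"y":40,"z":1,"rx":-0.1,"ry":0,"rz":4.1},{"grip":0,"x":8,"y":39,"z":0,"rx":0,"ry":0.1,"rz":4.2}]
```

```bash
python3 -m jog '[{"grip":0,"x":-17,"y":36,"z":0,"rx":0,"ry":0,"rz":4},{"grip":0,"x":-15,"y":37,"z":0,"rx":0,"ry":0,"rz":4},{"grip":0,"x":-12,"y":38,"z":0,"rx":0,"ry":0,"rz":4},{"grip":0,"x":-9,"y":38,"z":0,"rx":0,"ry":0,"rz":4},{"grip":0,"x":-6,"y":39,"z":0,"rx":0,"ry":0,"rz":4},{"grip":0,"x":-4,"y":40,"z":0,"rx":0,"ry":0,"rz":4},{"grip":0,"x":0,"y":40,"z":0,"rx":0,"ry":0,"rz":4},{"grip":0,"x":2,"y":39,"z":0,"rx":0,"ry":0,"rz":4}]'
python3 -m jog '[{"grip":0,"x":5,"y":40,"z":0,"rx":0,"ry":0,"rz":4},{"grip":0,"x":8,"y":39,"z":0,"rx":0,"ry":0,"rz":4}]'
python3 plan.py 525 -335 260 -85.2
```

```text
time: 0.9
eef_pos: [0.4284, 0.4035, 0.4045]
tcp_rot: [0.942, 0.335, -0.0, 0.0]
contact_force: [0.1, 0.5, 0.3]
opening: 0.999
time: 1.07
eef_pos: [0.4866, 0.3485, 0.4045]
tcp_rot: [0.963, 0.268, -0.0, 0.0]
contact_force: [0.4, 0.8, -0.7]
opening: 1.001
now [486.6 348.5 404.5] yaw 31.14 tilt [-0.0004 -0.0002] F [ 0.4  0.8 -0.7] open 1.001 t 1.07
[{"grip":0,"x":-18,"y":34,"z":8,"rx":0,"ry":0,"rz":6.5},{"grip":0,"x":-14,"y":35,"z":8,"rx":0,"ry":0,"rz":6.5},{"grip":0,"x":-10,"y":37,"z":8,"rx":0,"ry":0,"rz":6.5},{"grip":0,"x":-5,"y":37,"z":8,"rx":0,"ry":0,"rz":6.5},{"grip":0,"x":-1,"y":38,"z":8,"rx":0,"ry":0,"rz":6.5},{"grip":0,"x":3,"y":38,"z":8,"rx":0,"ry":0,"rz":6.4},{"grip":0,"x":7,"y":38,"z":8,"rx":0,"ry":0,"rz":6.5},{"grip":0,"x":11,"y":36,"z":8,"rx":0,"ry":0,"rz":6.4}]
[{"grip":0,"x":16,"y":35,"z":8,"rx":0,"ry":0,"rz":6.5},{"grip":0,"x":19,"y":33,"z":8,"rx":0,"ry":0,"rz":6.4},{"grip":0,"x":23,"y":30,"z":8,"rx":0,"ry":0,"rz":6.5},{"grip":0,"x":26,"y":28,"z":8,"rx":0,"ry":0,"rz":6.4},{"grip":0,"x":29,"y":24,"z":8,"rx":0,"ry":0,"rz":6.5},{"grip":0,"x":31,"y":22,"z":8,"rx":0,"ry":0,"rz":6.4},{"grip":0,"x":34,"y":17,"z":8,"rx":0,"ry":0,"rz":6.5},{"grip":0,"x":36,"y":14,"z":9,"rx":0,"ry":0,"rz":6.4}]
[{"grip":0,"x":36,"y":9,"z":8,"rx":0,"ry":0,"rz":6.5},{"grip":0,"x":38,"y":6,"z":8,"rx":0,"ry":0,"rz":6.4}]
```

```bash
python3 -m jog '[{"grip":0,"x":-18,"y":34,"z":8,"rx":0,"ry":0,"rz":6.5},{"grip":0,"x":-14,"y":35,"z":8,"rx":0,"ry":0,"rz":6.5},{"grip":0,"x":-10,"y":37,"z":8,"rx":0,"ry":0,"rz":6.5},{"grip":0,"x":-5,"y":37,"z":8,"rx":0,"ry":0,"rz":6.5},{"grip":0,"x":-1,"y":38,"z":8,"rx":0,"ry":0,"rz":6.5},{"grip":0,"x":3,"y":38,"z":8,"rx":0,"ry":0,"rz":6.5},{"grip":0,"x":7,"y":38,"z":8,"rx":0,"ry":0,"rz":6.5},{"grip":0,"x":11,"y":36,"z":8,"rx":0,"ry":0,"rz":6.5}]'
python3 -m jog '[{"grip":0,"x":16,"y":35,"z":8,"rx":0,"ry":0,"rz":6.5},{"grip":0,"x":19,"y":33,"z":8,"rx":0,"ry":0,"rz":6.5},{"grip":0,"x":23,"y":30,"z":8,"rx":0,"ry":0,"rz":6.5},{"grip":0,"x":26,"y":28,"z":8,"rx":0,"ry":0,"rz":6.5},{"grip":0,"x":29,"y":24,"z":8,"rx":0,"ry":0,"rz":6.5},{"grip":0,"x":31,"y":22,"z":8,"rx":0,"ry":0,"rz":6.5},{"grip":0,"x":34,"y":17,"z":8,"rx":0,"ry":0,"rz":6.5},{"grip":0,"x":36,"y":14,"z":8,"rx":0,"ry":0,"rz":6.5}]'
python3 -m jog '[{"grip":0,"x":36,"y":9,"z":8,"rx":0,"ry":0,"rz":6},{"grip":0,"x":38,"y":6,"z":8,"rx":0,"ry":0,"rz":6},{"grip":0,"x":0,"y":0,"z":0,"rx":0,"ry":0,"rz":0}]'
python3 - <<'E'
from h import *
from plant import *
c=read_camera("wrist"); pickle.dump(c,open("c1.pkl","wb")); cv2.imwrite("pics/w1.png",c["frame"][:,:,::-1])
E
python3 plan.py
```

```text
time: 1.73
eef_pos: [0.5029, 0.0447, 0.3403]
tcp_rot: [0.983, -0.182, 0.0, 0.0]
contact_force: [-0.1, -0.3, -0.3]
opening: 1.002
time: 2.4
eef_pos: [0.5195, -0.2597, 0.2761]
tcp_rot: [0.804, -0.595, -0.0, -0.0]
contact_force: [0.8, 0.0, 0.7]
opening: 1.006
time: 2.65
eef_pos: [0.5227, -0.339, 0.259]
tcp_rot: [0.737, -0.676, 0.0, 0.001]
contact_force: [-0.9, 0.0, 0.8]
opening: 0.997
now [ 522.8 -336.5  259.3] yaw -84.9 tilt [-0.0013  0.0008] F [ 0.4  0.9 -0.1] open 1.0 t 2.7
```

View pics/w1.png

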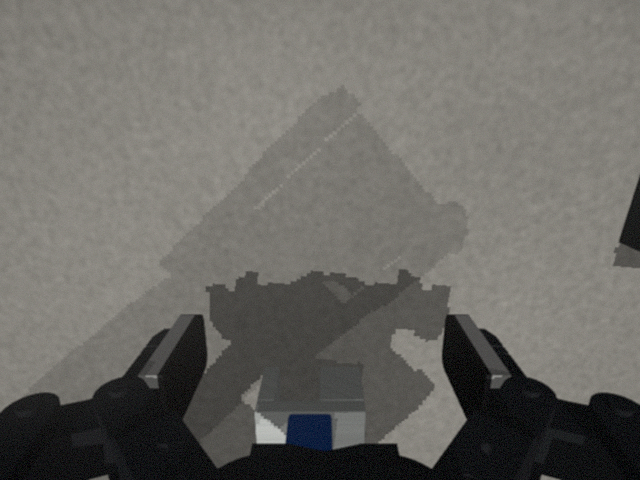

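Run:
```python
from h import *
c=pickle.load(open("c1.pkl","rb"))
c["frame"]=np.clip(c["frame"].astype(float)*1.8,0,255).astype(np.uint8)
crop(c,240,345,140,105,5.5,"pics/w1c.png")
P=ray(c,320,380,0.02); print(P, ray(c,260,380,.02))
```

```text
[ 0.44540221 -0.34391499  0.02      ] [ 0.44239523 -0.3079326   0.02      ]
```

View pics/w1c.png

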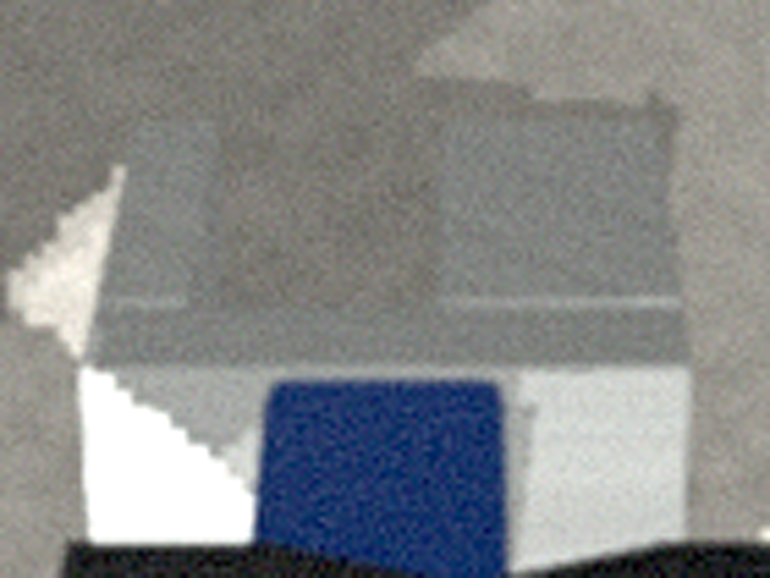

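```bash
python3 - <<'E'
from h import *
c=pickle.load(open("c1.pkl","rb"))
f=lambda u,v,z: np.round(1e3*ray(c,(u+.5)/5.5-.5+240,(v+.5)/5.5-.5+345,z),1)
for a,b,z in (((84,365),(690,365),.042),((268,382),(500,382),.09)):
    p,q=f(*a,z),f(*b,z); dd=p-q; yaw=np.arctan2(-dd[0],dd[1]); m=(p+q)/2
    print(p,q,np.linalg.norm(dd),np.degrees(yaw),"centre",m[:2]-18*np.array([np.cos(yaw),np.sin(yaw)]))
E
python3 plan.py 421 -339 310 -85.2; python3 plan.py 421 -339 222 -85.2
```

```text
[ 438.7 -308.5   42. ] [ 443.8 -369.3   42. ] 61.01352309119677 4.794835796539171 centre [ 423.31299285 -340.40458448]
[ 480.2 -328.6   90. ] [ 481.6 -345.9   90. ] 17.35655495770974 4.626570709371645 centre [ 462.95865157 -338.70190103]
now [ 522.8 -336.5  259.3] yaw -84.9 tilt [-0.0013  0.0008] F [ 0.4  0.9 -0.1] open 1.0 t 2.7
[{"grip":0,"x":-2,"y":34,"z":-17,"rx":0,"ry":0,"rz":0.1},{"grip":0,"x":-2,"y":34,"z":-17,"rx":0,"ry":0,"rz":0.1},{"grip":0,"x":-2,"y":34,"z":-17,"rx":0.1,"ry":0.1,"rz":0.1}]
now [ 522.8 -336.5  259.3] yaw -84.9 tilt [-0.0013  0.0008] F [ 0.4  0.9 -0.1] open 1.0 t 2.7
[{"grip":0,"x":-2,"y":34,"z":12,"rx":0,"ry":0,"rz":0.1},{"grip":0,"x":-2,"y":34,"z":13,"rx":0,"ry":0,"rz":0.1},{"grip":0,"x":-2,"y":34,"z":12,"rx":0.1,"ry":0.1,"rz":0.1}]
```

```bash
python3 -m jog '[{"grip":0,"x":1,"y":34,"z":-17,"rx":0,"ry":0,"rz":0.1},{"grip":0,"x":1,"y":33,"z":-17,"rx":0,"ry":0,"rz":0.1},{"grip":0,"x":0,"y":33,"z":-17,"rx":0,"ry":0,"rz":0.1},{"grip":0,"x":0,"y":0,"z":0,"rx":0,"ry":0,"rz":0}]'; python3 plan.py 422 -340 222 -85.2 30
```

```text
time: 3.03
eef_pos: [0.4216, -0.3442, 0.3146]
tcp_rot: [0.737, -0.676, 0.001, 0.001]
contact_force: [1.7, -1.0, 0.2]
opening: 0.999
now [ 421.6 -344.2  314.6] yaw -84.99 tilt [ 0.0007 -0.0026] F [ 1.7 -1.   0.2] open 0.999 t 3.03
[{"grip":0,"x":-1,"y":0,"z":23,"rx":0,"ry":0,"rz":0.1},{"grip":0,"x":-1,"y":0,"z":23,"rx":0,"ry":-0.1,"rz":0},{"grip":0,"x":-1,"y":-1,"z":23,"rx":0,"ry":0,"rz":0.1},{"grip":0,"x":-1,"y":0,"z":24,"rx":0,"ry":-0.1,"rz":0}]
```

```bash
python3 -m jog '[{"grip":0,"x":-1,"y":0,"z":23,"rx":0,"ry":0,"rz":0.1},{"grip":0,"x":-1,"y":0,"z":23,"rx":0,"ry":0,"rz":0},{"grip":0,"x":-1,"y":0,"z":23,"rx":0,"ry":0,"rz":0.1},{"grip":0,"x":-1,"y":0,"z":23,"rx":0,"ry":0,"rz":0},{"grip":0,"x":0,"y":0,"z":0,"rx":0,"ry":0,"rz":0}]'
python3 - <<'E'
from h import *
from plant import *
for n in ("top","side"):
    c=read_camera(n)
    c["frame"]=np.clip(c["frame"].astype(float)*1.5,0,255).astype(np.uint8)
    if n=="top": crop(c,440,180,160,120,5,"pics/t2.png")
    else: crop(c,240,300,160,150,4,"pics/s2.png")
E
python3 plan.py
```

```text
time: 3.45
eef_pos: [0.4226, -0.3375, 0.2147]
tcp_rot: [0.737, -0.676, -0.005, -0.001]
contact_force: [-0.5, 0.6, -1.3]
opening: 0.999
now [ 424.  -339.4  219.1] yaw -85.07 tilt [-0.0014  0.002 ] F [ 0.4 -0.6  0.5] open 1.003 t 3.55
```

View pics/t2.png

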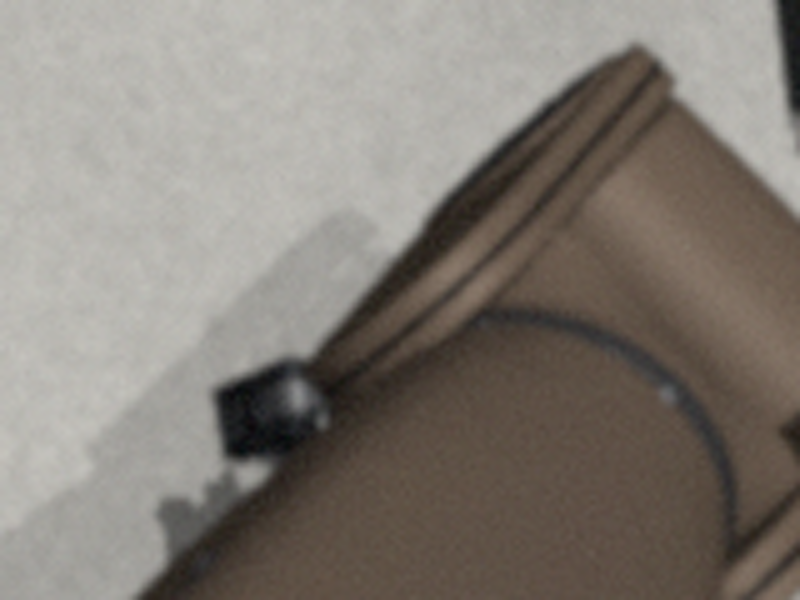

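View pics/s2.png

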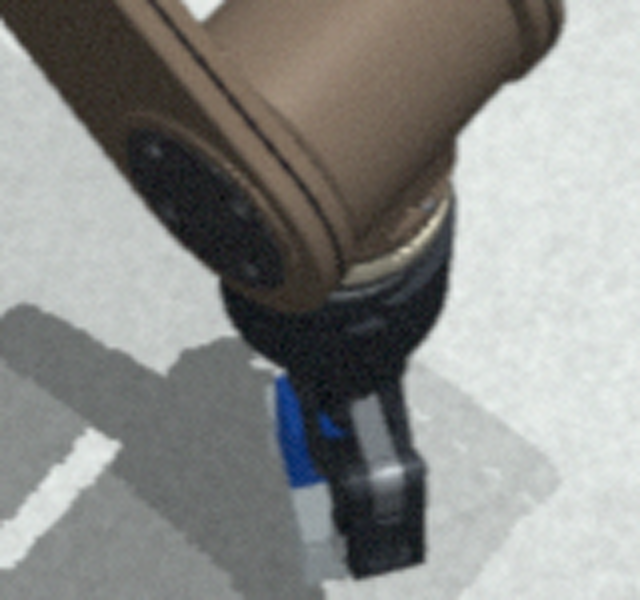

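Run:
```python
from h import *
c=pickle.load(open("c0.pkl","rb"))["side"]
for P in [(428,-389,69),(428,-389,50),(422,-340,90),(404,-342,90),(440,-339,90),(404,-352,42),(440,-349,42)]:
    u,v=proj(c,np.array(P)/1e3)[0]; print(P,(u-240)*4,(v-300)*4)
```

```text
(428, -389, 69) 376.4688365754571 547.3314121418753
(428, -389, 50) 375.52183447075413 568.4065071767982
(422, -340, 90) 334.7097455240612 390.87183333945745
(404, -342, 90) 285.0041306508019 404.46950541786805
(440, -339, 90) 384.53125660048613 380.01514269179415
(404, -352, 42) 291.18698296740536 488.0096677444517
(440, -349, 42) 387.04095403371525 463.8339561946559
```

```bash
python3 -m jog '[{"grip":0,"x":0,"y":3,"z":0,"rx":0,"ry":0,"rz":0},{"grip":1,"x":0,"y":0,"z":0,"rx":0,"ry":0,"rz":0},{"grip":1,"x":0,"y":0,"z":0,"rx":0,"ry":0,"rz":0},{"grip":1,"x":0,"y":0,"z":0,"rx":0,"ry":0,"rz":0},{"grip":1,"x":0,"y":0,"z":0,"rx":0,"ry":0,"rz":0},{"grip":1,"x":0,"y":0,"z":0,"rx":0,"ry":0,"rz":0},{"grip":1,"x":0,"y":0,"z":0,"rx":0,"ry":0,"rz":0},{"grip":1,"x":0,"y":0,"z":0,"rx":0,"ry":0,"rz":0}]' 80; python3 -m jog '[{"grip":1,"x":0,"y":0,"z":0,"rx":0,"ry":0,"rz":0},{"grip":1,"x":0,"y":0,"z":0,"rx":0,"ry":0,"rz":0},{"grip":1,"x":0,"y":0,"z":0,"rx":0,"ry":0,"rz":0}]'; python3 plan.py
```

```text
time: 4.22
eef_pos: [0.4209, -0.3409, 0.2202]
tcp_rot: [0.736, -0.677, 0.0, 0.0]
contact_force: [0.4, 1.1, 3.8]
opening: 0.272
time: 4.47
eef_pos: [0.421, -0.3409, 0.2202]
tcp_rot: [0.736, -0.677, 0.0, 0.0]
contact_force: [-0.8, 2.6, 4.8]
opening: 0.272
now [ 421.  -340.9  220.2] yaw -85.15 tilt [ 0.0002 -0.0004] F [-0.8  2.6  4.8] open 0.272 t 4.47
```

```bash
python3 -m jog '[{"grip":1,"x":0,"y":0,"z":-10,"rx":0,"ry":0,"rz":0},{"grip":1,"x":0,"y":0,"z":-30,"rx":0,"ry":0,"rz":0},{"grip":1,"x":0,"y":0,"z":-30,"rx":0,"ry":0,"rz":0},{"grip":1,"x":0,"y":0,"z":0,"rx":0,"ry":0,"rz":0},{"grip":1,"x":0,"y":0,"z":0,"rx":0,"ry":0,"rz":0}]'
cat > tgt.py <<'E'
import sys,numpy as np
# plate-frame gauge origin (mm) -> TCP xy
P=np.array([507.2,14.5]);a=np.radians(-11.21)
gx,gy=float(sys.argv[1]),float(sys.argv[2])
R=np.array([[np.cos(a),-np.sin(a)],[np.sin(a),np.cos(a)]])
print(np.round(P+R@[gx,gy-8],1))
E
python3 tgt.py 2 -25.5
python3 plan.py 495 -18 291 -101.2 40 1
```

```text
time: 4.88
eef_pos: [0.4211, -0.3411, 0.2914]
tcp_rot: [0.736, -0.677, 0.002, 0.0]
contact_force: [0.0, -0.2, -2.6]
opening: 0.271
[502.6 -18.7]
now [ 421.1 -341.1  291.4] yaw -85.15 tilt [ 0.0025 -0.003 ] F [ 0.  -0.2 -2.6] open 0.271 t 4.88
[{"grip":1.0,"x":-35,"y":-11,"z":0,"rx":0,"ry":0,"rz":1.8},{"grip":1.0,"x":-36,"y":-10,"z":0,"rx":0,"ry":0,"rz":1.8},{"grip":1.0,"x":-35,"y":-9,"z":0,"rx":0,"ry":0,"rz":1.8},{"grip":1.0,"x":-36,"y":-8,"z":0,"rx":0,"ry":0,"rz":1.8},{"grip":1.0,"x":-36,"y":-7,"z":0,"rx":0,"ry":0,"rz":1.8},{"grip":1.0,"x":-37,"y":-5,"z":0,"rx":0,"ry":0,"rz":1.8},{"grip":1.0,"x":-36,"y":-5,"z":0,"rx":-0.1,"ry":0,"rz":1.7},{"grip":1.0,"x":-37,"y":-3,"z":0,"rx":0,"ry":-0.1,"rz":1.8}]
[{"grip":1.0,"x":-37,"y":-2,"z":0,"rx":-0.1,"ry":0,"rz":1.7}]
```

```bash
python3 plan.py 503 -19 291 -101.2 40 1 | tail -2
```

```text
[{"grip":1.0,"x":-35,"y":-12,"z":0,"rx":0,"ry":0,"rz":1.8},{"grip":1.0,"x":-35,"y":-11,"z":0,"rx":0,"ry":0,"rz":1.8},{"grip":1.0,"x":-36,"y":-10,"z":0,"rx":0,"ry":0,"rz":1.8},{"grip":1.0,"x":-36,"y":-9,"z":0,"rx":0,"ry":0,"rz":1.8},{"grip":1.0,"x":-36,"y":-7,"z":0,"rx":0,"ry":0,"rz":1.8},{"grip":1.0,"x":-36,"y":-7,"z":0,"rx":0,"ry":0,"rz":1.8},{"grip":1.0,"x":-37,"y":-5,"z":0,"rx":-0.1,"ry":0,"rz":1.7},{"grip":1.0,"x":-36,"y":-4,"z":0,"rx":0,"ry":-0.1,"rz":1.8}]
[{"grip":1.0,"x":-37,"y":-4,"z":0,"rx":-0.1,"ry":0,"rz":1.7}]
```

```bash
python3 -m jog '[{"grip":1,"x":-35,"y":-12,"z":0,"rx":0,"ry":0,"rz":1.8},{"grip":1,"x":-35,"y":-11,"z":0,"rx":0,"ry":0,"rz":1.8},{"grip":1,"x":-36,"y":-10,"z":0,"rx":0,"ry":0,"rz":1.8},{"grip":1,"x":-36,"y":-9,"z":0,"rx":0,"ry":0,"rz":1.8},{"grip":1,"x":-36,"y":-7,"z":0,"rx":0,"ry":0,"rz":1.8},{"grip":1,"x":-36,"y":-7,"z":0,"rx":0,"ry":0,"rz":1.8},{"grip":1,"x":-37,"y":-5,"z":0,"rx":0,"ry":0,"rz":1.8},{"grip":1,"x":-36,"y":-4,"z":0,"rx":0,"ry":0,"rz":1.8}]'
python3 -m jog '[{"grip":1,"x":-37,"y":-4,"z":0,"rx":0,"ry":0,"rz":1.7},{"grip":1,"x":0,"y":0,"z":0,"rx":0,"ry":0,"rz":0},{"grip":1,"x":0,"y":0,"z":0,"rx":0,"ry":0,"rz":0},{"grip":1,"x":0,"y":0,"z":0,"rx":0,"ry":0,"rz":0}]'
python3 - <<'E'
from h import *
from plant import *
d={}
for n in ("top","side","wrist"):
    c=read_camera(n);d[n]=c
    c["frame"]=np.clip(c["frame"].astype(float)*1.6,0,255).astype(np.uint8)
    if n=="top": crop(c,235,170,165,115,4.8,"pics/t3.png")
    elif n=="side": crop(c,270,140,130,170,3.5,"pics/s3.png")
    else: cv2.imwrite("pics/w3.png",c["frame"][:,:,::-1])
pickle.dump(d,open("c3.pkl","wb"))
E
python3 plan.py
```

```text
time: 5.55
eef_pos: [0.4922, -0.0526, 0.2873]
tcp_rot: [-0.645, 0.764, 0.002, -0.001]
contact_force: [0.8, -0.5, -2.6]
opening: 0.269
time: 5.88
eef_pos: [0.5026, -0.0187, 0.2878]
tcp_rot: [-0.635, 0.773, 0.001, -0.001]
contact_force: [1.0, -1.6, -2.7]
opening: 0.271
now [502.9 -20.  288.9] yaw -101.36 tilt [-0.0015  0.0002] F [-0.3  0.1 -2.2] open 0.269 t 6.03
```

View pics/s3.png

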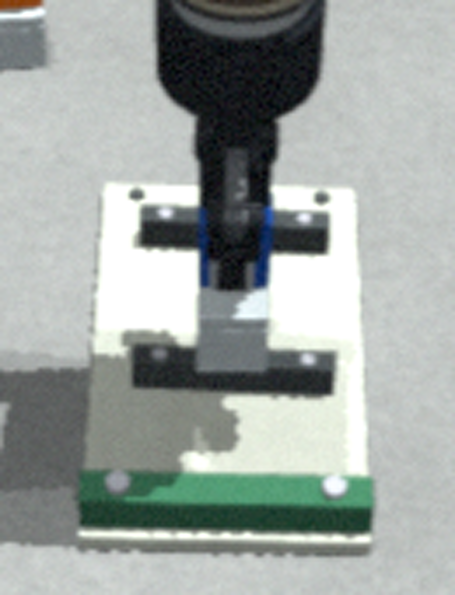

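View pics/w3.png

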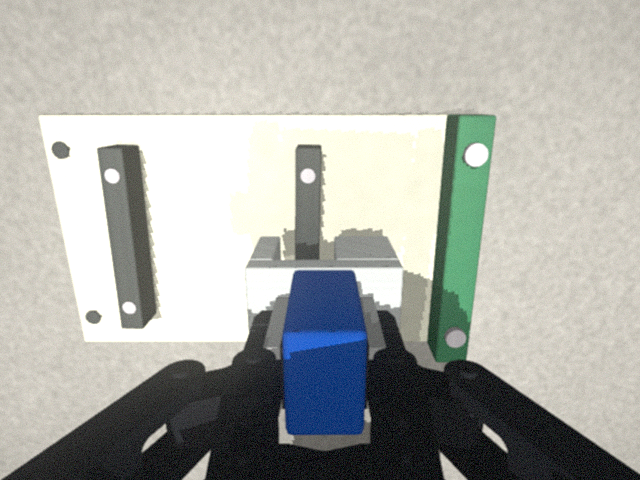

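View pics/t3.png

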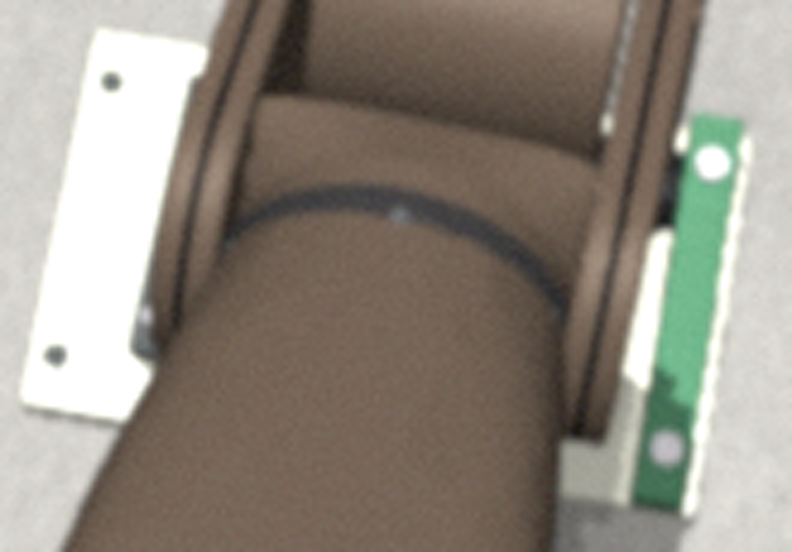

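Run:
```python
from h import *
d=pickle.load(open("c3.pkl","rb")); c=d["wrist"]
crop(c,230,220,190,140,4,"pics/w3a.png")
crop(c,410,100,100,130,5,"pics/w3b.png")
crop(c,410,230,100,140,4.2,"pics/w3c.png")
```

```text
(no output)
```

View pics/w3a.png

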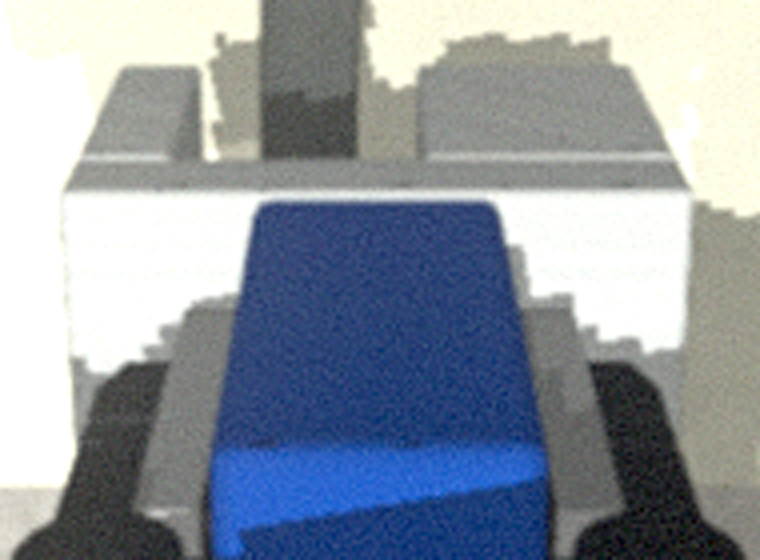

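View pics/w3b.png

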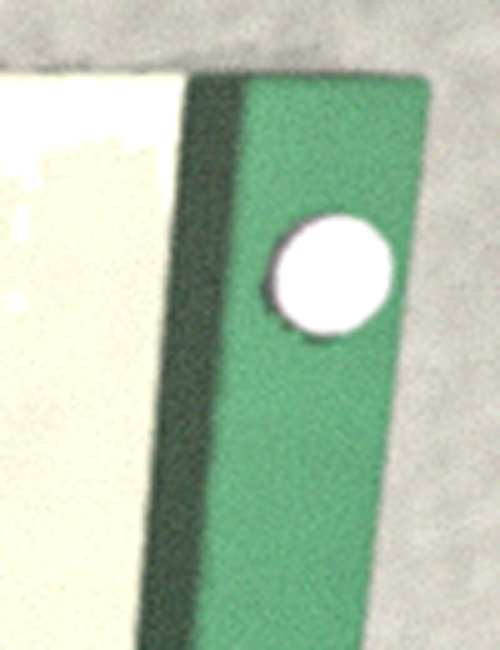

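View pics/w3c.png

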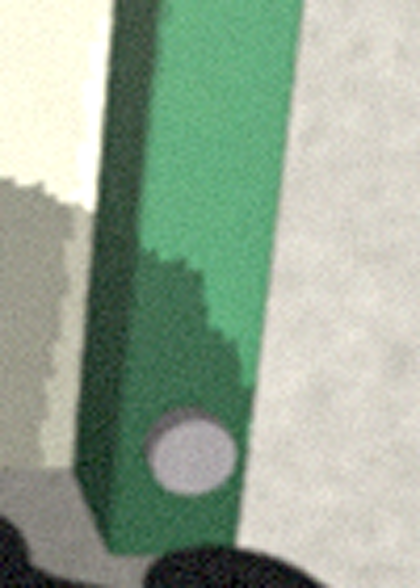

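```bash
cat > wf.py <<'E'
from h import *
def rep(c,name,a,b,z):
    p,q=1e3*ray(c,*a,z),1e3*ray(c,*b,z); dd=(q-p)[:2]
    print(name,np.round(p[:2],1),np.round(q[:2],1),"len",round(np.linalg.norm(dd),1),"ang",round(np.degrees(np.arctan2(dd[1],dd[0])),2)); return p[:2],q[:2]
E
python3 - <<'E'
from wf import *
c=pickle.load(open("c3.pkl","rb"))["wrist"]
k=lambda o,s,u,v:((u+.5)/s-.5+o[0],(v+.5)/s-.5+o[1])
A=lambda u,v:k((230,220),4,u,v);B=lambda u,v:k((410,100),5,u,v);C=lambda u,v:k((410,230),4.2,u,v)
rep(c,"fence in top",C(112,553),B(243,80),.036)
rep(c,"fence in base",C(75,468),B(187,75),.012)
rep(c,"fence out top",C(235,548),B(430,80),.036)
rep(c,"gauge top front",A(62,190),A(690,190),.1107)
rep(c,"heel sole",A(122,68),A(198,68),.0687)
rep(c,"spacer sole",A(418,68),A(630,68),.0687)
rep(c,"sole all",A(122,68),A(630,68),.0687)
rep(c,"far studs",(128.5,308),(112,176),.0355)
print("near stud",ray(c,308,176,.0355)*1e3)
rep(c,"nearbar top",A(262,90),A(357,90),.034)
E
```

```text
fence in top [416.3 -74.8] [ 562.1 -103. ] len 148.5 ang -10.93
fence in base [415.9 -75. ] [ 562. -104.] len 148.9 ang -11.24
fence out top [413.5 -93. ] [ 558.3 -122. ] len 147.6 ang -11.33
gauge top front [528.3   6. ] [516.4 -53.6] len 60.7 ang -101.37
heel sole [527.5   6.7] [525.7  -2.4] len 9.2 ang -101.37
spacer sole [520.4 -28.5] [515.3 -53.8] len 25.7 ang -101.37
sole all [527.5   6.7] [515.3 -53.8] len 61.6 ang -101.37
far studs [490.  103.2] [567.7  84.7] len 79.9 ang -13.36
near stud [546.69571423 -19.92154079  35.5       ]
nearbar top [510.6  -4.6] [507.9 -18. ] len 13.7 ang -101.37
```

```bash
python3 -m jog '[{"grip":1,"x":0,"y":0,"z":20,"rx":0,"ry":0,"rz":-0.1},{"grip":1,"x":0,"y":0,"z":20,"rx":0,"ry":0,"rz":0},{"grip":1,"x":0,"y":0,"z":10,"rx":0,"ry":0,"rz":0},{"grip":1,"x":0,"y":0,"z":4,"rx":0,"ry":0,"rz":0},{"grip":1,"x":0,"y":0,"z":0,"rx":0,"ry":0,"rz":0},{"grip":1,"x":0,"y":0,"z":0,"rx":0,"ry":0,"rz":0}]'; python3 plan.py
python3 - <<'E'
from h import *
from plant import *
for n in ("side","wrist"):
    c=read_camera(n)
    c["frame"]=np.clip(c["frame"].astype(float)*1.6,0,255).astype(np.uint8)
    if n=="side": crop(c,285,180,100,125,4.8,"pics/s4.png")
    else: crop(c,230,100,270,220,2.9,"pics/w4.png")
E
```

```text
time: 6.53
eef_pos: [0.5036, -0.0194, 0.2362]
tcp_rot: [-0.635, 0.773, -0.0, 0.0]
contact_force: [-0.1, -0.2, -3.1]
opening: 0.273
now [503.6 -19.4 236.2] yaw -101.2 tilt [ 0.0005 -0.0001] F [-0.1 -0.2 -3.1] open 0.273 t 6.53
```

View pics/s4.png

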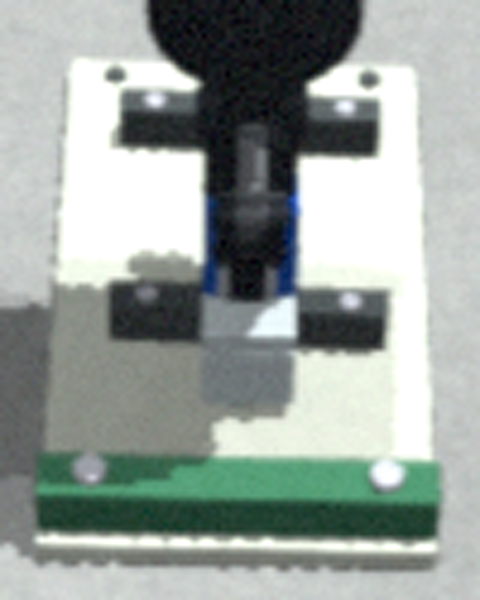

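View pics/w4.png

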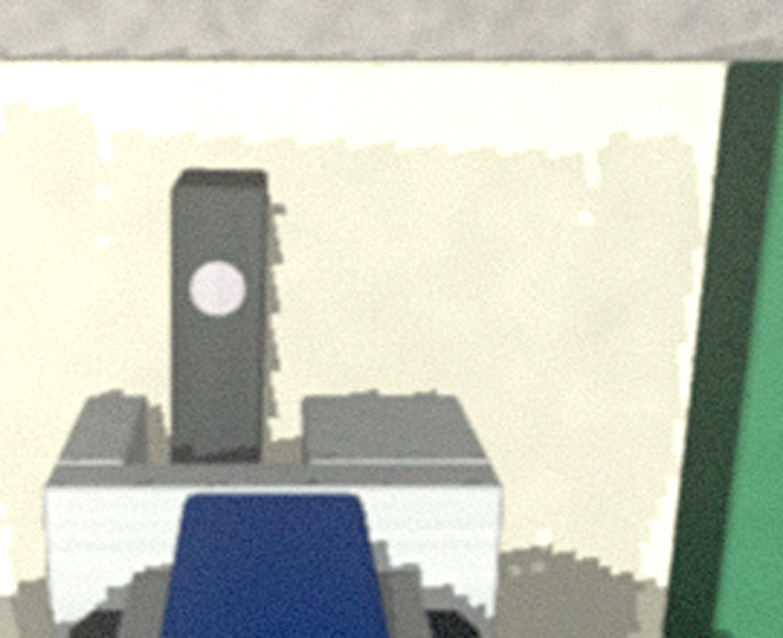

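```bash
for i in 1 2; do python3 -m jog '[{"grip":1,"x":0,"y":0,"z":1.5,"rx":0,"ry":0,"rz":0},{"grip":1,"x":0,"y":0,"z":0,"rx":0,"ry":0,"rz":0},{"grip":1,"x":0,"y":0,"z":0,"rx":0,"ry":0,"rz":0}]'|grep -E "eef|force"; done
```

```text
eef_pos: [0.5035, -0.0189, 0.2347]
contact_force: [-0.2, 0.6, -2.7]
eef_pos: [0.5032, -0.0189, 0.2326]
contact_force: [0.8, 0.1, -1.8]
```

```bash
for i in 1 2; do python3 -m jog '[{"grip":1,"x":0,"y":0,"z":0.4,"rx":0,"ry":0,"rz":0},{"grip":1,"x":0,"y":0,"z":0,"rx":0,"ry":0,"rz":0},{"grip":1,"x":0,"y":0,"z":0,"rx":0,"ry":0,"rz":0}]'|grep -E "eef|force"; done
```

```text
eef_pos: [0.5033, -0.0189, 0.2323]
contact_force: [0.3, -0.1, -2.7]
eef_pos: [0.5034, -0.0189, 0.2322]
contact_force: [-1.3, 1.1, 1.3]
```

```bash
python3 -m jog '[{"grip":1,"x":1,"y":0,"z":-0.3,"rx":0,"ry":0,"rz":0},{"grip":1,"x":2,"y":0,"z":0,"rx":0,"ry":0,"rz":0},{"grip":1,"x":2.5,"y":0,"z":0,"rx":0,"ry":0,"rz":0},{"grip":1,"x":2.5,"y":0,"z":0,"rx":0,"ry":0,"rz":0},{"grip":1,"x":2.5,"y":0,"z":0,"rx":0,"ry":0,"rz":0},{"grip":1,"x":2.5,"y":0,"z":0,"rx":0,"ry":0,"rz":0},{"grip":1,"x":2.5,"y":0,"z":0,"rx":0,"ry":0,"rz":0},{"grip":1,"x":2.5,"y":0,"z":0,"rx":0,"ry":0,"rz":0}]'|grep -E "eef|force"
python3 -m jog '[{"grip":1,"x":2.5,"y":0,"z":0,"rx":0,"ry":0,"rz":0},{"grip":1,"x":2.5,"y":0,"z":0,"rx":0,"ry":0,"rz":0},{"grip":1,"x":2.5,"y":0,"z":0,"rx":0,"ry":0,"rz":0},{"grip":1,"x":2.5,"y":0,"z":0,"rx":0,"ry":0,"rz":0},{"grip":1,"x":2,"y":0,"z":0,"rx":0,"ry":0,"rz":0},{"grip":1,"x":2,"y":0,"z":0,"rx":0,"ry":0,"rz":0},{"grip":1,"x":2,"y":0,"z":0,"rx":0,"ry":0,"rz":0},{"grip":1,"x":0,"y":0,"z":0,"rx":0,"ry":0,"rz":0}]'|grep -E "eef|force"
python3 plan.py
python3 - <<'E'
from h import *
from plant import *
c=read_camera("wrist"); pickle.dump(c,open("c5.pkl","wb"))
crop(c,230,100,270,220,2.9,"pics/w5.png")
E
```

```text
eef_pos: [0.4998, -0.0368, 0.2323]
contact_force: [0.5, 2.7, -1.3]
eef_pos: [0.4967, -0.0527, 0.2323]
contact_force: [0.6, 1.0, -0.7]
now [496.7 -52.7 232.3] yaw -101.15 tilt [-0.0001 -0.0006] F [ 0.6  1.  -0.7] open 0.272 t 8.97
```

View pics/w5.png

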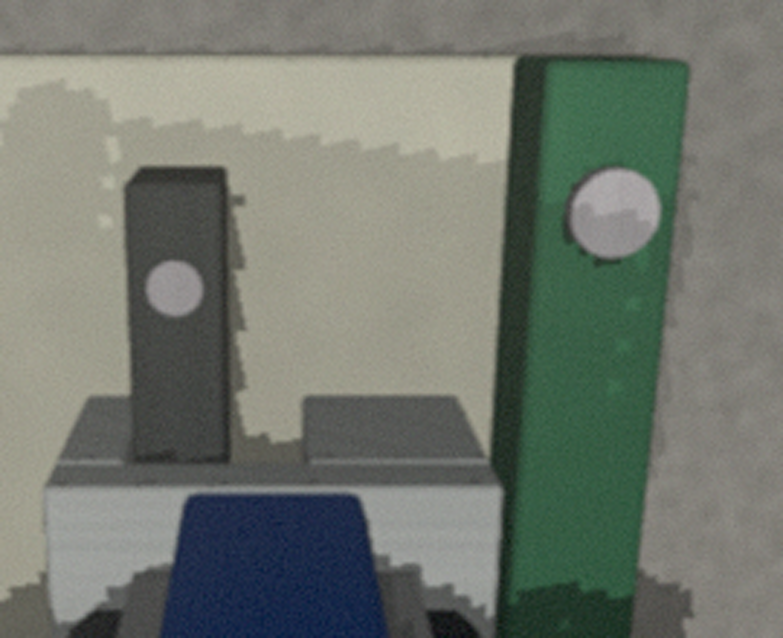

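```bash
python3 -m jog '[{"grip":1,"x":1.5,"y":0,"z":0,"rx":0,"ry":0,"rz":0},{"grip":1,"x":1.5,"y":0,"z":0,"rx":0,"ry":0,"rz":0},{"grip":1,"x":1,"y":0,"z":0,"rx":0,"ry":0,"rz":0},{"grip":1,"x":0,"y":0,"z":0,"rx":0,"ry":0,"rz":0}]'|grep -E "eef|force"
cat > f.py <<'E'
import numpy as np
from plant import get_state
s=get_state();a=np.radians(-11.2);R=np.array([[np.cos(a),np.sin(a)],[-np.sin(a),np.cos(a)]])
from scipy.spatial.transform import Rotation as Ro
x=Ro.from_quat(s["tcp_rot"]).as_matrix()[:,0]
print("plate TCP",np.round(R@(np.array(s["eef_pos"][:2])*1e3-[507.2,14.5]),2),"z",round(s["eef_pos"][2]*1e3,2),"yaw",round(np.degrees(np.arctan2(x[1],x[0])),2),"Fplate",np.round(R@s["contact_force"][:2],1),"Fz",round(s["contact_force"][2],1),"Tz",np.round(s["wrist_torque"],2),"t",round(s["time"],2))
E
python3 f.py
for i in 1 2 3 ; do python3 -m jog '[{"grip":1,"x":0.4,"y":0,"z":0,"rx":0,"ry":0,"rz":0},{"grip":1,"x":0,"y":0,"z":0,"rx":0,"ry":0,"rz":0}]'>/dev/null; python3 f.py; done
```

```text
eef_pos: [0.496, -0.0563, 0.2323]
contact_force: [1.2, 2.9, 0.2]
plate TCP [  2.74 -71.68] z 232.27 yaw -101.16 Fplate [0.7 3.1] Fz 0.2 Tz [ 0.42 -0.1  -0.01] t 9.35
plate TCP [  2.72 -71.96] z 232.27 yaw -101.16 Fplate [-0.2  3.7] Fz 0.5 Tz [ 0.43 -0.1  -0.02] t 9.52
plate TCP [  2.73 -72.32] z 232.28 yaw -101.15 Fplate [-0.1  2.8] Fz 0.0 Tz [ 0.57 -0.13  0.02] t 9.68
plate TCP [  2.73 -72.76] z 232.26 yaw -101.16 Fplate [0.1 3. ] Fz 0.7 Tz [ 0.5  -0.11 -0.04] t 9.85
```

```bash
for i in 1 2 3 ; do python3 -m jog '[{"grip":1,"x":0.4,"y":0,"z":0,"rx":0,"ry":0,"rz":0},{"grip":1,"x":0,"y":0,"z":0,"rx":0,"ry":0,"rz":0}]'>/dev/null; python3 f.py; done
```

```text
plate TCP [  2.74 -73.21] z 232.27 yaw -101.16 Fplate [0.6 1.9] Fz 1.0 Tz [ 0.52 -0.05 -0.02] t 10.02
plate TCP [  2.74 -73.59] z 232.28 yaw -101.16 Fplate [0.4 3.8] Fz 1.2 Tz [ 0.59 -0.09  0.05] t 10.18
plate TCP [  2.74 -73.79] z 232.3 yaw -101.18 Fplate [-0.7  4.4] Fz 1.2 Tz [ 0.86 -0.14  0.05] t 10.35
```

```bash
for i in 1 2 ; do python3 -m jog '[{"grip":1,"x":0.3,"y":0,"z":0,"rx":0,"ry":0,"rz":0},{"grip":1,"x":0,"y":0,"z":0,"rx":0,"ry":0,"rz":0},{"grip":1,"x":0,"y":0,"z":0,"rx":0,"ry":0,"rz":0}]'>/dev/null; python3 f.py; done
python3 - <<'E'
from h import *
from plant import *
c=read_camera("wrist"); pickle.dump(c,open("c6.pkl","wb"))
c["frame"]=np.clip(c["frame"].astype(float)*1.8,0,255).astype(np.uint8)
crop(c,360,180,80,120,5,"pics/w6.png")
E
```

```text
plate TCP [  2.71 -73.89] z 232.3 yaw -101.19 Fplate [0.8 5.7] Fz 1.9 Tz [ 1.03 -0.19 -0.05] t 10.6
plate TCP [  2.74 -74.04] z 232.35 yaw -101.2 Fplate [0.5 7.3] Fz 0.1 Tz [ 1.19 -0.28  0.01] t 10.85
```

View pics/w6.png

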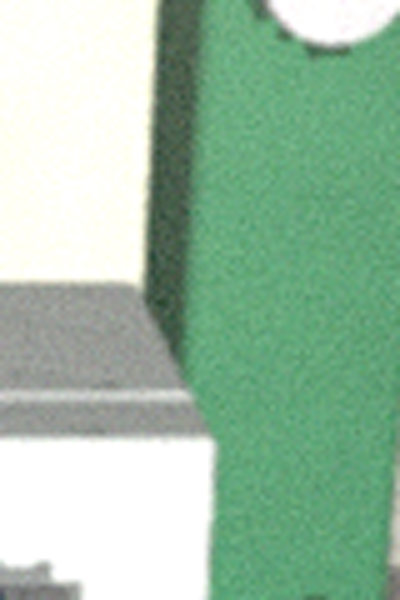

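```bash
python3 -m jog '[{"grip":1,"x":-2,"y":0,"z":0,"rx":0,"ry":0,"rz":0},{"grip":1,"x":-3,"y":0,"z":0,"rx":0,"ry":0,"rz":0},{"grip":1,"x":0,"y":0,"z":0,"rx":0,"ry":0,"rz":0},{"grip":1,"x":0,"y":0,"z":-5,"rx":0,"ry":0,"rz":0},{"grip":1,"x":0,"y":0,"z":-15,"rx":0,"ry":0,"rz":0},{"grip":1,"x":0,"y":0,"z":-20,"rx":0,"ry":0,"rz":0},{"grip":1,"x":0,"y":0,"z":-20,"rx":0,"ry":0,"rz":0},{"grip":1,"x":0,"y":0,"z":0,"rx":0,"ry":0,"rz":0}]'>/dev/null; python3 f.py
python3 -m jog '[{"grip":1,"x":-30,"y":0,"z":0,"rx":0,"ry":0,"rz":0},{"grip":1,"x":-30,"y":0,"z":0,"rx":0,"ry":0,"rz":0},{"grip":1,"x":-30,"y":-1,"z":0,"rx":0,"ry":0,"rz":0},{"grip":1,"x":-30,"y":0,"z":0,"rx":0,"ry":0,"rz":0},{"grip":1,"x":-22,"y":0,"z":0,"rx":0,"ry":0,"rz":0},{"grip":1,"x":0,"y":0,"z":0,"rx":0,"ry":0,"rz":0},{"grip":1,"x":0,"y":0,"z":0,"rx":0,"ry":0,"rz":0},{"grip":1,"x":0,"y":0,"z":0,"rx":0,"ry":0,"rz":0}]'>/dev/null; python3 f.py
python3 - <<'E'
from h import *
from plant import *
c=read_camera("wrist"); pickle.dump(c,open("c7.pkl","wb"))
c["frame"]=np.clip(c["frame"].astype(float)*1.6,0,255).astype(np.uint8)
cv2.imwrite("pics/w7.png",c["frame"][:,:,::-1])
c=read_camera("side"); pickle.dump(c,open("c7s.pkl","wb"))
crop(c,285,180,100,125,4.8,"pics/s7.png")
E
```

```text
plate TCP [  4.   -69.82] z 296.17 yaw -101.16 Fplate [1.3 0.3] Fz -1.7 Tz [-0.01 -0.08  0.03] t 11.57
plate TCP [ 3.2  72.08] z 291.01 yaw -101.14 Fplate [ 1.1 -0.2] Fz -2.4 Tz [-0.04  0.02 -0.01] t 12.23
```

View pics/w7.png

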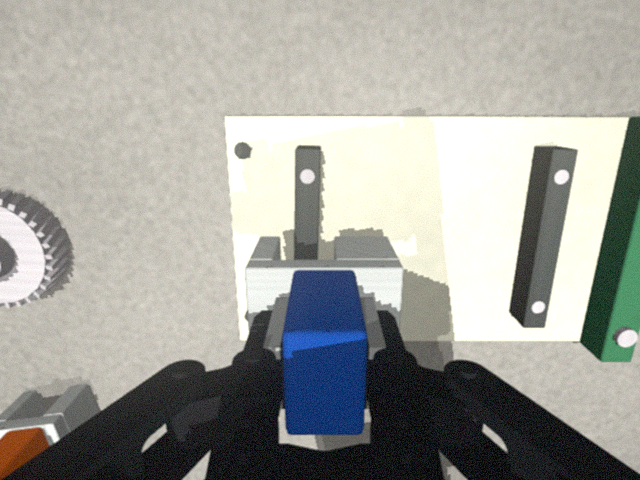

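View pics/s7.png

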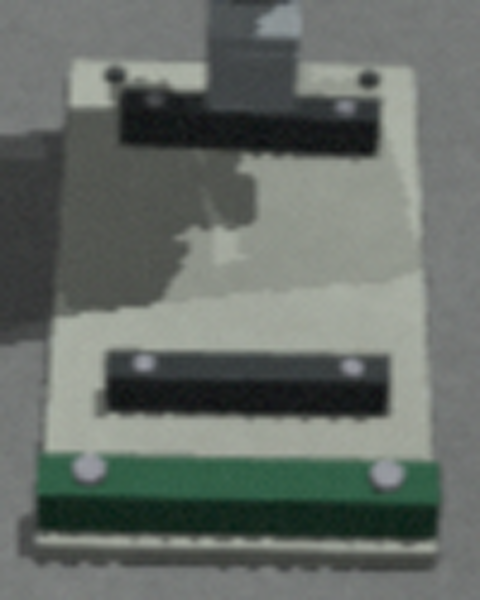

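Run:
```python
from wf import *
c=pickle.load(open("c7.pkl","rb")); s=pickle.load(open("c7s.pkl","rb"))
a=np.radians(-11.2);R=np.array([[np.cos(a),np.sin(a)],[-np.sin(a),np.cos(a)]])
for q in (rep(c,"near w",(538.5,307.5),(562,177),.0355),rep(s,"near s",(285+143.5/4.8-.4,180+362.5/4.8-.4),(285+351.5/4.8-.4,180+368/4.8-.4),.0355)):
    print([np.round(R@(p-[507.2,14.5]),1) for p in q])
rep(c,"fence top",(603.5,358),(634,150),.036)
f=c["frame"].copy(); crop(c,500,110,140,260,2.3,"pics/w7b.png")
```

```text
near w [461.9 -37. ] [540.2 -52.6] len 79.9 ang -11.24
near s [458.4 -38. ] [536.4 -54.3] len 79.6 ang -11.81
[array([-34.5, -59.3]), array([ 45.4, -59.4])]
[array([-37.6, -61. ]), array([ 42. , -61.8])]
fence top [418.  -76.1] [547.6 -90.6] len 130.4 ang -6.41
```

View pics/w7b.png

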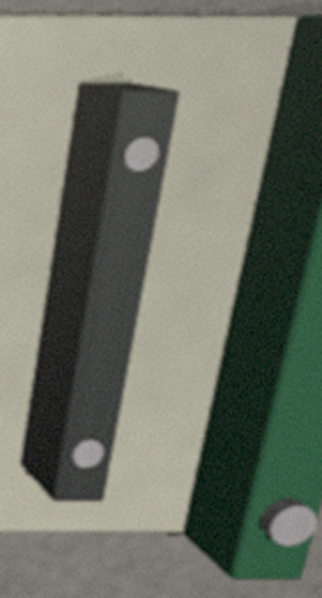

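```bash
python3 -m jog '[{"grip":1,"x":0,"y":0,"z":20,"rx":0,"ry":0,"rz":0},{"grip":1,"x":0,"y":0,"z":20,"rx":0,"ry":0,"rz":0},{"grip":1,"x":0,"y":0,"z":12,"rx":0,"ry":0,"rz":0},{"grip":1,"x":0,"y":0,"z":5,"rx":0,"ry":0,"rz":0},{"grip":1,"x":0,"y":0,"z":0,"rx":0,"ry":0,"rz":0},{"grip":1,"x":0,"y":0,"z":0,"rx":0,"ry":0,"rz":0},{"grip":1,"x":0,"y":0,"z":0,"rx":0,"ry":0,"rz":0}]'>/dev/null; python3 f.py
python3 -m jog '[{"grip":1,"x":0,"y":0,"z":1.5,"rx":0,"ry":0,"rz":0},{"grip":1,"x":0,"y":0,"z":0.6,"rx":0,"ry":0,"rz":0},{"grip":1,"x":0,"y":0,"z":0,"rx":0,"ry":0,"rz":0},{"grip":1,"x":0,"y":0,"z":0,"rx":0,"ry":0,"rz":0}]'>/dev/null; python3 f.py
python3 - <<'E'
from h import *
from plant import *
c=read_camera("wrist")
c["frame"]=np.clip(c["frame"].astype(float)*1.6,0,255).astype(np.uint8)
crop(c,220,100,270,220,2.5,"pics/w8.png")
E
```

```text
plate TCP [ 4.24 72.36] z 236.37 yaw -101.18 Fplate [-0.   0.5] Fz -2.5 Tz [0.05 0.04 0.04] t 12.92
plate TCP [ 3.65 72.5 ] z 233.42 yaw -101.15 Fplate [-0.2 -0.1] Fz -2.0 Tz [-0.01 -0.06 -0.01] t 13.25
```

View pics/w8.png

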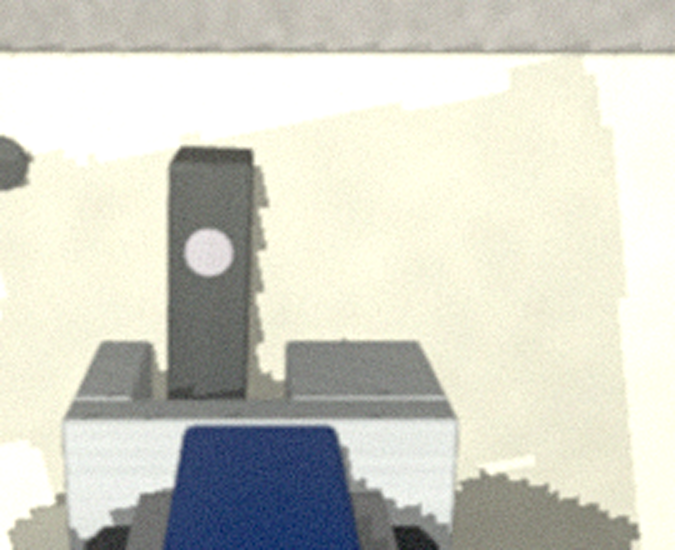

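```bash
for i in 1 2; do python3 -m jog '[{"grip":1,"x":0,"y":0,"z":0.6,"rx":0,"ry":0,"rz":0},{"grip":1,"x":0,"y":0,"z":0,"rx":0,"ry":0,"rz":0},{"grip":1,"x":0,"y":0,"z":0,"rx":0,"ry":0,"rz":0}]'>/dev/null; python3 f.py; done
```

```text
plate TCP [ 3.56 72.45] z 232.47 yaw -101.16 Fplate [-0.3  0.2] Fz -2.5 Tz [-0.02 -0.02  0.  ] t 13.55
plate TCP [ 3.7  72.49] z 232.26 yaw -101.16 Fplate [-0.8 -0.7] Fz 0.2 Tz [-0.06  0.23  0.02] t 13.8
```

```bash
python3 -m jog '[{"grip":1,"x":1,"y":0,"z":-0.2,"rx":0,"ry":0,"rz":0},{"grip":1,"x":2,"y":0,"z":0,"rx":0,"ry":0,"rz":0},{"grip":1,"x":2.5,"y":0,"z":0,"rx":0,"ry":0,"rz":0},{"grip":1,"x":2.5,"y":0,"z":0,"rx":0,"ry":0,"rz":0},{"grip":1,"x":3,"y":0,"z":0,"rx":0,"ry":0,"rz":0},{"grip":1,"x":3,"y":0,"z":0,"rx":0,"ry":0,"rz":0},{"grip":1,"x":3,"y":0,"z":0,"rx":0,"ry":0,"rz":0},{"grip":1,"x":3,"y":0,"z":0,"rx":0,"ry":0,"rz":0}]'>/dev/null; python3 f.py
python3 -m jog '[{"grip":1,"x":3,"y":0,"z":0,"rx":0,"ry":0,"rz":0},{"grip":1,"x":3,"y":0,"z":0,"rx":0,"ry":0,"rz":0},{"grip":1,"x":3,"y":0,"z":0,"rx":0,"ry":0,"rz":0},{"grip":1,"x":3,"y":0,"z":0,"rx":0,"ry":0,"rz":0},{"grip":1,"x":3,"y":0,"z":0,"rx":0,"ry":0,"rz":0},{"grip":1,"x":3,"y":0,"z":0,"rx":0,"ry":0,"rz":0},{"grip":1,"x":3,"y":0,"z":0,"rx":0,"ry":0,"rz":0},{"grip":1,"x":3,"y":0,"z":0,"rx":0,"ry":0,"rz":0}]'>/dev/null; python3 f.py
python3 -m jog '[{"grip":1,"x":3,"y":0,"z":0,"rx":0,"ry":0,"rz":0},{"grip":1,"x":3,"y":0,"z":0,"rx":0,"ry":0,"rz":0},{"grip":1,"x":3,"y":0,"z":0,"rx":0,"ry":0,"rz":0},{"grip":1,"x":3,"y":0,"z":0,"rx":0,"ry":0,"rz":0},{"grip":1,"x":3,"y":0,"z":0,"rx":0,"ry":0,"rz":0},{"grip":1,"x":3,"y":0,"z":0,"rx":0,"ry":0,"rz":0},{"grip":1,"x":3,"y":0,"z":0,"rx":0,"ry":0,"rz":0},{"grip":1,"x":3,"y":0,"z":0,"rx":0,"ry":0,"rz":0}]'>/dev/null; python3 f.py
```

```text
plate TCP [ 3.71 52.19] z 232.3 yaw -101.17 Fplate [0.  3.7] Fz -0.7 Tz [ 0.67 -0.11  0.  ] t 14.47
plate TCP [ 3.71 28.21] z 232.28 yaw -101.16 Fplate [0.2 3.5] Fz 2.0 Tz [ 0.79 -0.17  0.07] t 15.13
plate TCP [3.73 4.19] z 232.27 yaw -101.16 Fplate [-0.6  5.1] Fz 3.1 Tz [ 0.92 -0.14  0.01] t 15.8
```

```bash
python3 -m jog '[{"grip":1,"x":3,"y":0,"z":-0.2,"rx":0,"ry":0,"rz":0},{"grip":1,"x":3,"y":0,"z":0,"rx":0,"ry":0,"rz":0},{"grip":1,"x":3,"y":0,"z":0,"rx":0,"ry":0,"rz":0},{"grip":1,"x":3,"y":0,"z":0,"rx":0,"ry":0,"rz":0},{"grip":1,"x":3,"y":0,"z":0,"rx":0,"ry":0,"rz":0},{"grip":1,"x":3,"y":0,"z":0,"rx":0,"ry":0,"rz":0},{"grip":1,"x":2,"y":0,"z":0,"rx":0,"ry":0,"rz":0},{"grip":1,"x":0,"y":0,"z":0,"rx":0,"ry":0,"rz":0}]'>/dev/null; python3 f.py
python3 - <<'E'
from h import *
from plant import *
c=read_camera("wrist"); pickle.dump(c,open("c9.pkl","wb"))
c["frame"]=np.clip(c["frame"].astype(float)*1.6,0,255).astype(np.uint8)
crop(c,230,100,230,180,3.2,"pics/w9.png")
E
```

```text
plate TCP [  3.63 -16.06] z 232.22 yaw -101.16 Fplate [0.2 2.5] Fz 1.6 Tz [ 0.48 -0.09 -0.02] t 16.47
```

View pics/w9.png

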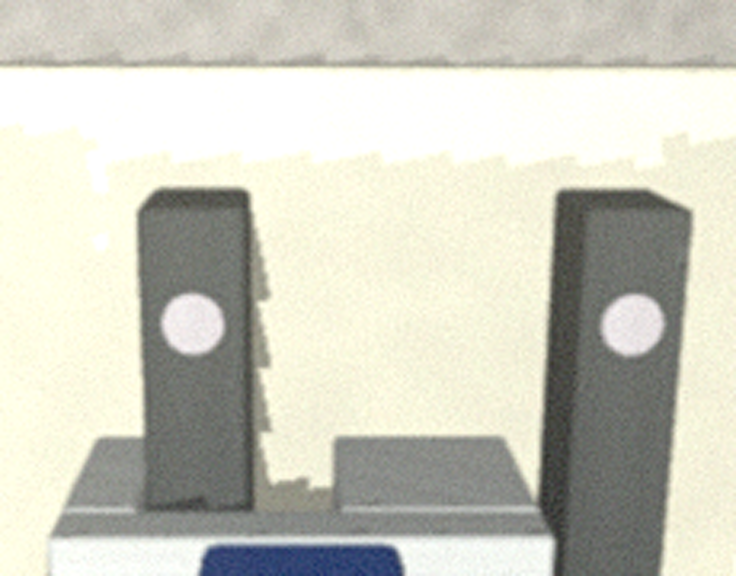

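```bash
python3 - <<'E'
from wf import *
c=pickle.load(open("c9.pkl","rb"))
rep(c,"studs",(230+192.5/3.2-.35,100+324/3.2-.35),(230+632/3.2-.35,100+324/3.2-.35),.0355)
E
python3 -m jog '[{"grip":1,"x":1.5,"y":0,"z":0,"rx":0,"ry":0,"rz":0},{"grip":1,"x":1.5,"y":0,"z":0,"rx":0,"ry":0,"rz":0},{"grip":1,"x":1,"y":0,"z":0,"rx":0,"ry":0,"rz":0},{"grip":1,"x":0,"y":0,"z":0,"rx":0,"ry":0,"rz":0},{"grip":1,"x":0,"y":0,"z":0,"rx":0,"ry":0,"rz":0}]'>/dev/null; python3 f.py
for i in 1 2; do python3 -m jog '[{"grip":1,"x":0.4,"y":0,"z":0,"rx":0,"ry":0,"rz":0},{"grip":1,"x":0,"y":0,"z":0,"rx":0,"ry":0,"rz":0},{"grip":1,"x":0,"y":0,"z":0,"rx":0,"ry":0,"rz":0}]'>/dev/null; python3 f.py; done
```

```text
studs [551.8   3.4] [540.7 -52.4] len 56.9 ang -101.21
plate TCP [  3.63 -19.64] z 232.27 yaw -101.15 Fplate [-0.   2.8] Fz 1.1 Tz [ 0.58 -0.09  0.02] t 16.93
plate TCP [  3.64 -19.93] z 232.28 yaw -101.15 Fplate [0.2 3.1] Fz 1.3 Tz [ 0.58 -0.11 -0.03] t 17.18
plate TCP [  3.62 -20.35] z 232.27 yaw -101.16 Fplate [-0.5  4.3] Fz 0.5 Tz [ 0.72 -0.12  0.07] t 17.43
```

```bash
for i in 1 2 ; do python3 -m jog '[{"grip":1,"x":0.25,"y":0,"z":0,"rx":0,"ry":0,"rz":0},{"grip":1,"x":0,"y":0,"z":0,"rx":0,"ry":0,"rz":0},{"grip":1,"x":0,"y":0,"z":0,"rx":0,"ry":0,"rz":0}]'>/dev/null; python3 f.py; done
python3 - <<'E'
from h import *
from plant import *
c=read_camera("wrist"); pickle.dump(c,open("c10.pkl","wb"))
c["frame"]=np.clip(c["frame"].astype(float)*1.6,0,255).astype(np.uint8)
crop(c,360,200,75,75,8,"pics/w10.png")
crop(c,270,180,170,45,4.6,"pics/w10b.png")
E
```

```text
plate TCP [  3.62 -20.62] z 232.26 yaw -101.15 Fplate [1.  3.5] Fz 1.6 Tz [ 0.67 -0.06  0.06] t 17.68
plate TCP [  3.63 -20.89] z 232.26 yaw -101.16 Fplate [-0.7  2.6] Fz 0.9 Tz [ 0.62 -0.1  -0.04] t 17.93
```

View pics/w10.png

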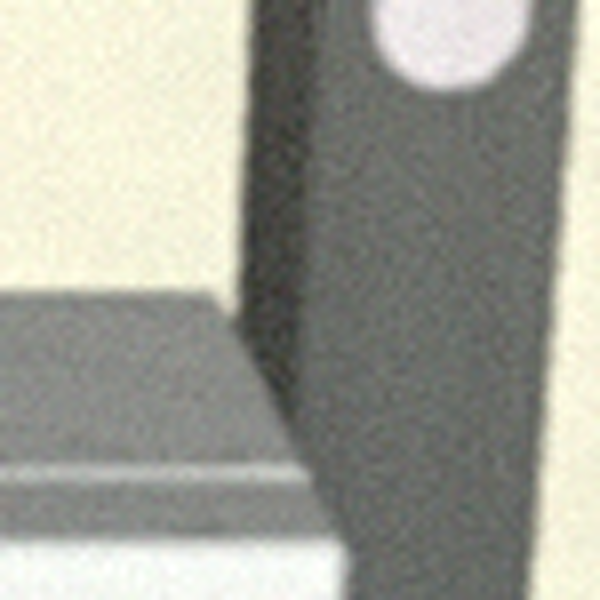

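View pics/w10b.png

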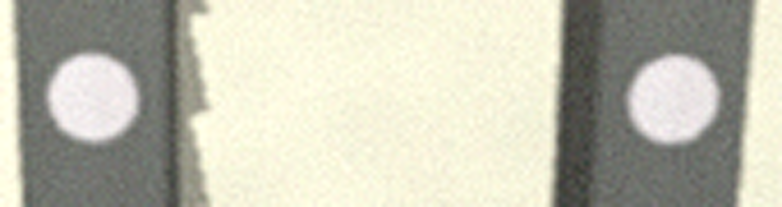

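```bash
for i in 1 2 3; do python3 -m jog '[{"grip":1,"x":0.2,"y":0,"z":0,"rx":0,"ry":0,"rz":0},{"grip":1,"x":0,"y":0,"z":0,"rx":0,"ry":0,"rz":0},{"grip":1,"x":0,"y":0,"z":0,"rx":0,"ry":0,"rz":0}]'>/dev/null; python3 f.py; done
python3 - <<'E'
from h import *
from plant import *
c=read_camera("wrist"); pickle.dump(c,open("c11.pkl","wb"))
c["frame"]=np.clip(c["frame"].astype(float)*1.6,0,255).astype(np.uint8)
crop(c,360,200,75,75,8,"pics/w11.png")
crop(c,270,180,170,45,4.6,"pics/w11b.png")
E
```

```text
plate TCP [  3.63 -21.08] z 232.27 yaw -101.15 Fplate [-0.  3.] Fz -0.2 Tz [ 0.64 -0.12 -0.02] t 18.23
plate TCP [  3.63 -21.28] z 232.26 yaw -101.15 Fplate [-0.7  3. ] Fz -0.8 Tz [ 0.6  -0.1  -0.01] t 18.48
plate TCP [  3.63 -21.47] z 232.26 yaw -101.16 Fplate [-0.2  3.5] Fz -0.7 Tz [ 0.61 -0.1  -0.09] t 18.73
```

View pics/w11.png

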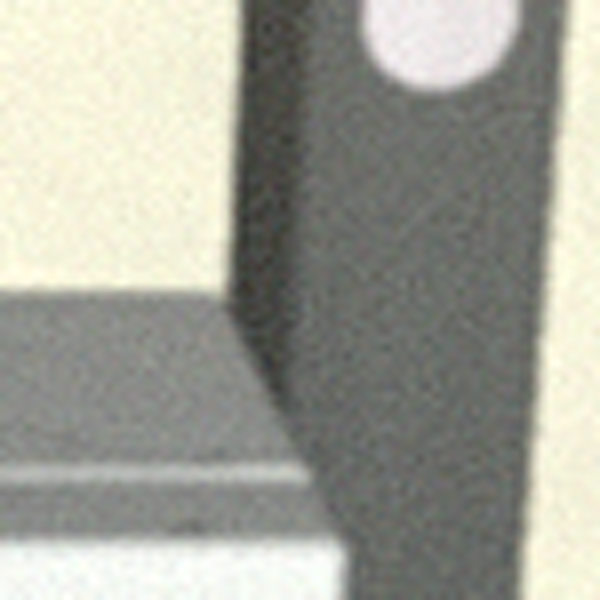

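View pics/w11b.png

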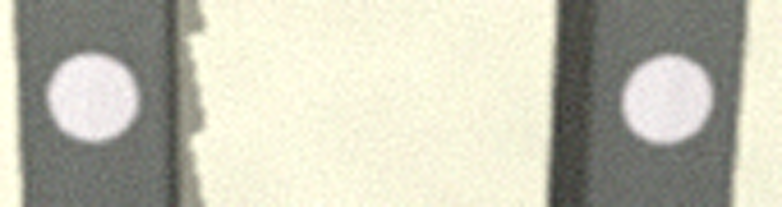

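Run:
```python
from wf import *
for n,a,b in (("c10.pkl",93,674),("c11.pkl",93,667.5)):
    c=pickle.load(open(n,"rb"))
    rep(c,"studs",(270+(a+.5)/4.6-.5,180+98.5/4.6-.5),(270+(b+.5)/4.6-.5,180+99/4.6-.5),.0355)
    # subpixel stud centroids
    g=cv2.cvtColor(c["frame"],cv2.COLOR_RGB2HSV); f=c["frame"].astype(float)
    m=((f.mean(2)>100)&(np.ptp(f,axis=2)<30)).astype(np.uint8); 
    nn,l,st,ce=cv2.connectedComponentsWithStats(m[180:225,270:440]); print([(st[i,4],np.round(ce[i],2)) for i in range(1,nn) if 150<st[i,4]<600], f[201,290],f[201,340])
```

```text
studs [550.9  -1.2] [540.7 -52.6] len 52.3 ang -101.25
[(np.int32(185), array([ 1.61, 23.79])), (np.int32(358), array([165.44,  23.82])), (np.int32(304), array([19.67, 20.86])), (np.int32(298), array([145.97,  21.13]))] [149. 147. 147.] [154. 155. 137.]
studs [550.8  -1.8] [540.7 -52.6] len 51.8 ang -101.25
[(np.int32(185), array([ 1.61, 23.79])), (np.int32(420), array([164.77,  23.44])), (np.int32(305), array([19.63, 20.86])), (np.int32(302), array([144.57,  21.12]))] [152. 149. 148.] [156. 158. 141.]
```

```bash
python3 -m jog '[{"grip":1,"x":-2,"y":0,"z":0,"rx":0,"ry":0,"rz":0},{"grip":1,"x":-3,"y":0,"z":0,"rx":0,"ry":0,"rz":0},{"grip":1,"x":0,"y":0,"z":0,"rx":0,"ry":0,"rz":0},{"grip":1,"x":0,"y":0,"z":-5,"rx":0,"ry":0,"rz":0},{"grip":1,"x":0,"y":0,"z":-15,"rx":0,"ry":0,"rz":0},{"grip":1,"x":0,"y":0,"z":-20,"rx":0,"ry":0,"rz":0},{"grip":1,"x":0,"y":0,"z":-30,"rx":0,"ry":0,"rz":0},{"grip":1,"x":0,"y":0,"z":0,"rx":0,"ry":0,"rz":0}]'>/dev/null; python3 f.py
python3 - <<'E'
from h import *
from plant import *
c=read_camera("wrist"); pickle.dump(c,open("c12.pkl","wb"))
cv2.imwrite("pics/w12.png",np.clip(c["frame"].astype(float)*1.6,0,255).astype(np.uint8)[:,:,::-1])
E
python3 plan.py 421 -341 300 -85.2 40 1
```

```text
plate TCP [  5.45 -16.4 ] z 307.98 yaw -101.15 Fplate [2.1 0.4] Fz -1.4 Tz [-0.05 -0.08 -0.03] t 19.45
now [508.7  -2.6 305.6] yaw -101.15 tilt [ 0.0073 -0.0016] F [ 0.5  0.4 -2.1] open 0.275 t 19.5
[{"grip":1.0,"x":39,"y":2,"z":1,"rx":0,"ry":0,"rz":-1.8},{"grip":1.0,"x":38,"y":4,"z":0,"rx":-0.1,"ry":0,"rz":-1.8},{"grip":1.0,"x":39,"y":5,"z":1,"rx":0,"ry":0,"rz":-1.8},{"grip":1.0,"x":38,"y":5,"z":0,"rx":-0.1,"ry":0,"rz":-1.8},{"grip":1.0,"x":39,"y":8,"z":1,"rx":0,"ry":0,"rz":-1.8},{"grip":1.0,"x":38,"y":8,"z":1,"rx":-0.1,"ry":0,"rz":-1.7},{"grip":1.0,"x":37,"y":9,"z":0,"rx":0,"ry":0,"rz":-1.8},{"grip":1.0,"x":38,"y":11,"z":1,"rx":-0.1,"ry":0,"rz":-1.7}]
[{"grip":1.0,"x":37,"y":12,"z":1,"rx":0,"ry":-0.1,"rz":-1.8}]
```

View pics/w12.png

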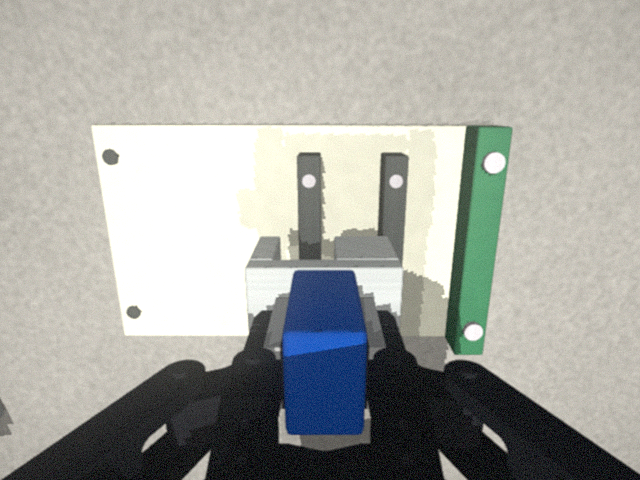

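```bash
python3 -m jog '[{"grip":1,"x":39,"y":2,"z":0,"rx":0,"ry":0,"rz":-1.8},{"grip":1,"x":38,"y":4,"z":0,"rx":0,"ry":0,"rz":-1.8},{"grip":1,"x":39,"y":5,"z":0,"rx":0,"ry":0,"rz":-1.8},{"grip":1,"x":38,"y":5,"z":0,"rx":0,"ry":0,"rz":-1.8},{"grip":1,"x":39,"y":8,"z":0,"rx":0,"ry":0,"rz":-1.8},{"grip":1,"x":38,"y":8,"z":0,"rx":0,"ry":0,"rz":-1.7},{"grip":1,"x":37,"y":9,"z":0,"rx":0,"ry":0,"rz":-1.8},{"grip":1,"x":38,"y":11,"z":0,"rx":0,"ry":0,"rz":-1.7}]'>/dev/null
python3 -m jog '[{"grip":1,"x":37,"y":12,"z":0,"rx":0,"ry":0,"rz":-1.8},{"grip":1,"x":0,"y":0,"z":0,"rx":0,"ry":0,"rz":0},{"grip":1,"x":0,"y":0,"z":0,"rx":0,"ry":0,"rz":0},{"grip":1,"x":0,"y":0,"z":0,"rx":0,"ry":0,"rz":0}]'>/dev/null
python3 plan.py
python3 - <<'E'
from h import *
from plant import *
d={}
for n in ("top","side"):
    c=read_camera(n); d[n]=c
    if n=="top": crop(c,235,170,165,115,4.8,"pics/t13.png")
    else: crop(c,285,180,100,125,4.8,"pics/s13.png")
pickle.dump(d,open("c13.pkl","wb"))
E
```

```text
now [ 419.  -340.7  300.4] yaw -85.22 tilt [-0.0022  0.0032] F [ 0.3 -0.8 -2.3] open 0.271 t 20.5
```

View pics/t13.png

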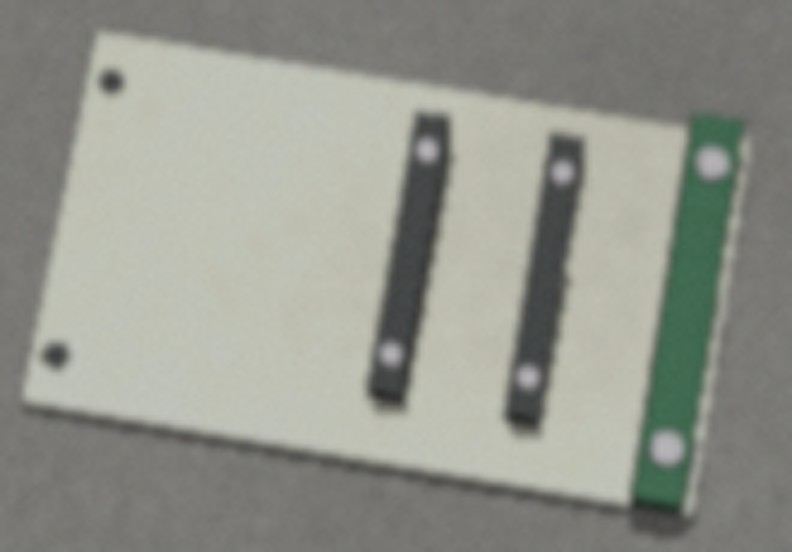

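View pics/s13.png

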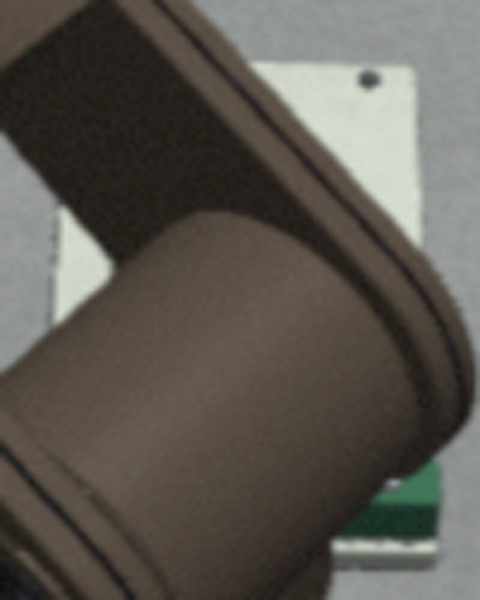

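```bash
python3 - <<'E'
from wf import *
c=pickle.load(open("c13.pkl","rb"))["top"]
f=lambda u,v:(235+(u+.5)/4.8-.5,170+(v+.5)/4.8-.5)
n=rep(c,"near",f(528,377),f(562.5,172),.0355)
m=rep(c,"far",f(391,353),f(427.5,150),.0355)
e=rep(c,"fence studs",f(667,448),f(712,162),.0375)
i=rep(c,"fence in",f(632,500),f(692,116),.036)
a=np.radians(-11.25);R=np.array([[np.cos(a),np.sin(a)],[-np.sin(a),np.cos(a)]])
for q in (n,m,e,i): print([np.round(R@(p-[507.2,14.5]),1) for p in q])
E
python3 -m jog '[{"grip":1,"x":0,"y":0,"z":25,"rx":0,"ry":0,"rz":0},{"grip":1,"x":0,"y":0,"z":25,"rx":0,"ry":0,"rz":0},{"grip":1,"x":0,"y":0,"z":15,"rx":0,"ry":0,"rz":0},{"grip":1,"x":0,"y":0,"z":8,"rx":0,"ry":0,"rz":0},{"grip":1,"x":0,"y":0,"z":3,"rx":0,"ry":0,"rz":0},{"grip":1,"x":0,"y":0,"z":0,"rx":0,"ry":0,"rz":0},{"grip":1,"x":0,"y":0,"z":0,"rx":0,"ry":0,"rz":0},{"grip":1,"x":0,"y":0,"z":0,"rx":0,"ry":0,"rz":0}]'>/dev/null
python3 plan.py
```

```text
near [460.7 -36.7] [539.  -52.2] len 79.8 ang -11.19
far [471.2  14.3] [549.   -1.3] len 79.4 ang -11.28
fence studs [432.3 -87.2] [ 540.8 -108.6] len 110.5 ang -11.16
fence in [413.5 -73.6] [ 559.3 -102. ] len 148.6 ang -11.0
[array([-35.6, -59.3]), array([ 44.2, -59.2])]
[array([-35.3,  -7.3]), array([44.1, -7.3])]
[array([ -53.6, -114.4]), array([  57. , -114.2])]
[array([ -74.7, -104.7]), array([  73.9, -104.1])]
now [ 420.2 -341.5  227.8] yaw -85.13 tilt [ 0.0019 -0.0022] F [ 0.  0. -2.] open 0.268 t 21.27
```

```bash
python3 -m jog '[{"grip":1,"x":0,"y":0,"z":3,"rx":0,"ry":0,"rz":0},{"grip":1,"x":0,"y":0,"z":2,"rx":0,"ry":0,"rz":0},{"grip":1,"x":0,"y":0,"z":1.5,"rx":0,"ry":0,"rz":0},{"grip":1,"x":0,"y":0,"z":0,"rx":0,"ry":0,"rz":0},{"grip":1,"x":0,"y":0,"z":0,"rx":0,"ry":0,"rz":0},{"grip":1,"x":0,"y":0,"z":0,"rx":0,"ry":0,"rz":0}]'>/dev/null; python3 plan.py
for i in 1 2; do python3 -m jog '[{"grip":1,"x":0,"y":0,"z":0.5,"rx":0,"ry":0,"rz":0},{"grip":1,"x":0,"y":0,"z":0,"rx":0,"ry":0,"rz":0},{"grip":1,"x":0,"y":0,"z":0,"rx":0,"ry":0,"rz":0}]'>/dev/null; python3 plan.py; done
```

```text
now [ 419.7 -341.3  220.3] yaw -85.16 tilt [ 0.0004 -0.0005] F [-0.3  1.1  2.1] open 0.271 t 21.77
now [ 419.8 -341.4  220.2] yaw -85.16 tilt [ 0.0001 -0.0003] F [-1.9  2.1  5.7] open 0.273 t 22.02
now [ 419.9 -341.4  220.2] yaw -85.15 tilt [-0.0001 -0.0001] F [-2.4  3.9  8.3] open 0.269 t 22.27
```

Seated. Open gradually, then rise.

```bash
python3 -m jog '[{"grip":0.6,"x":0,"y":0,"z":-0.6,"rx":0,"ry":0,"rz":0},{"grip":0.4,"x":0,"y":0,"z":0,"rx":0,"ry":0,"rz":0},{"grip":0.2,"x":0,"y":0,"z":0,"rx":0,"ry":0,"rz":0},{"grip":0,"x":0,"y":0,"z":0,"rx":0,"ry":0,"rz":0},{"grip":0,"x":0,"y":0,"z":0,"rx":0,"ry":0,"rz":0},{"grip":0,"x":0,"y":0,"z":0,"rx":0,"ry":0,"rz":0},{"grip":0,"x":0,"y":0,"z":0,"rx":0,"ry":0,"rz":0},{"grip":0,"x":0,"y":0,"z":0,"rx":0,"ry":0,"rz":0}]'
python3 plan.py
```

```text
time: 22.93
eef_pos: [0.4196, -0.3412, 0.2193]
tcp_rot: [0.736, -0.677, -0.0, 0.0]
contact_force: [-1.1, -0.5, 0.1]
opening: 0.998
now [ 419.6 -341.2  219.3] yaw -85.16 tilt [-0.0001  0.    ] F [-1.1 -0.5  0.1] open 0.998 t 22.93
```

```bash
python3 -m jog '[{"grip":0,"x":0,"y":0,"z":-10,"rx":0,"ry":0,"rz":0},{"grip":0,"x":0,"y":0,"z":-25,"rx":0,"ry":0,"rz":0},{"grip":0,"x":0,"y":0,"z":-30,"rx":0,"ry":0,"rz":0},{"grip":0,"x":0,"y":0,"z":-30,"rx":0,"ry":0,"rz":0},{"grip":0,"x":0,"y":0,"z":-30,"rx":0,"ry":0,"rz":0},{"grip":0,"x":0,"y":0,"z":-30,"rx":0,"ry":0,"rz":0},{"grip":0,"x":0,"y":-30,"z":0,"rx":0,"ry":0,"rz":0},{"grip":0,"x":0,"y":-30,"z":0,"rx":0,"ry":0,"rz":0}]'
python3 -m jog '[{"grip":0,"x":30,"y":-30,"z":0,"rx":0,"ry":0,"rz":0},{"grip":0,"x":30,"y":-30,"z":0,"rx":0,"ry":0,"rz":0},{"grip":0,"x":30,"y":-20,"z":0,"rx":0,"ry":0,"rz":0},{"grip":0,"x":30,"y":0,"z":0,"rx":0,"ry":0,"rz":0},{"grip":0,"x":0,"y":0,"z":0,"rx":0,"ry":0,"rz":0},{"grip":0,"x":0,"y":0,"z":0,"rx":0,"ry":0,"rz":0}]'
python3 - <<'E'
from h import *
from plant import *
for n in ("top","side"):
    c=read_camera(n); cv2.imwrite(f"pics/{n}14.png",c["frame"][:,:,::-1])
E
```

```text
time: 23.6
eef_pos: [0.4797, -0.3367, 0.3794]
tcp_rot: [0.736, -0.677, 0.004, 0.0]
contact_force: [0.6, 0.3, -1.4]
opening: 1.0
time: 24.1
eef_pos: [0.5679, -0.4492, 0.3743]
tcp_rot: [0.736, -0.677, -0.0, -0.0]
contact_force: [-0.1, 0.2, 0.0]
opening: 1.004
```

View pics/top14.png

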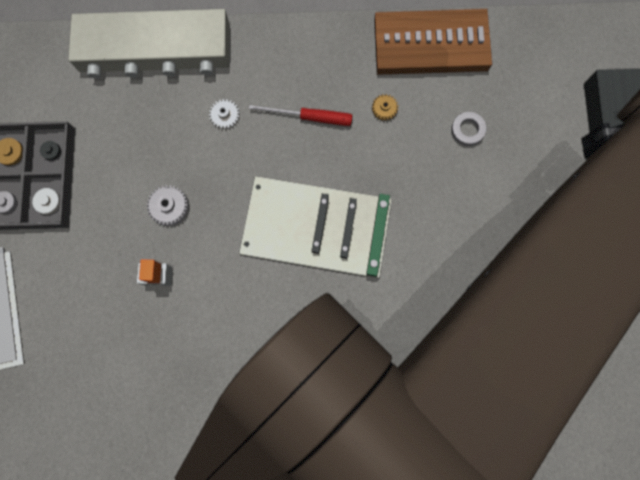

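View pics/side14.png

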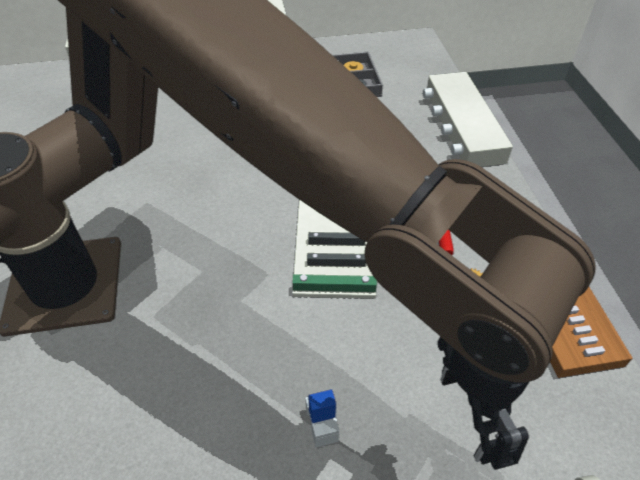

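```bash
python3 plan.py; python3 -c "from plant import sign_off; print(sign_off())"
```

```text
now [ 567.8 -447.5  374.6] yaw -85.16 tilt [-0.0003  0.0008] F [0.4 0.9 0.4] open 1.001 t 24.2
the job is handed in; nothing more can be done
None
```

I spaced both bars with the blue gauge, stood it back upright near its starting spot clear of the plate, and handed the job in at 24.2 s.

- **Near bar:** I set the gauge astride it, spacer foot on the fence side, and drew it in until the foot met the fence. The force along the pull rose from about 3 N to 7 N there. I then backed off 5 mm and lifted.
- **Far bar:** I drew it up behind the first and stopped when the picture showed the foot meeting the near bar. The force did not rise, and the near bar's studs showed it had not been pushed along.
- **Spacing (top camera):** The fence-to-bar gap is about 38.0 mm and the two bars are 52.0 mm apart centre to centre. That leaves about 38 mm between the bars as well, the gap the gauge should give.
- **Parallel:** The bars read -11.19° and -11.28°, and the fence -11.0° to -11.25°. Both bars look flat on the plate.
- **Last pictures:** The gauge is upright and the gripper is open and touching nothing.

**Disagreements:** An earlier wrist-camera estimate put the far-bar stop about 0.6 mm short of the position worked out from the arm. I followed the arm position, and the last wrist pictures then agreed with it to about 0.2 mm. The side camera read the near bar 0.6° off the fence, where the top and wrist cameras read it parallel. I stopped the far bar on the picture and the arm position, so a gap of about 0.1 mm at the foot is possible.

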